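Reverse the ratchet, back off the clamp and free the needle card

TASK

The needle card is held in the aluminium setting jig by a clamp jaw whose captive ratchet is still set to tighten. Flip the ratchet's reversing lever over to the loosening side, swing the handle counter-clockwise (seen from above) until the jaw's lip stands clear of the card, then lift the card out and lay it gently, needles up, flat on the middle of the white wiper pack. Do not drop the card, and leave the pen, the hex key and the steel tweezers where they lie.

Things in the scene. Friction and masses are not known exactly. Their poses are not given: they have to be found in the camera images.
- card_jig: Bolted-down aluminium jig, base 164 x 70 mm, 8 mm thick. Origin under it; its x axis runs along it: from the origin the card's middle is at x = -45 mm, the vertical spindle axis at x = +40 mm, base ends at -106 and +58 mm. The card's far end from the spindle sits against a 32 mm high end stop with short ears; its long sides are open for the fingers.
- ratchet_axis (a point): Point on the vertical spindle axis at the top face of the ratchet's round steel head (62 mm wide, head and neck z = 48 to 64 mm; the hex spindle stands 9 mm above it). The ratchet is captive on the spindle. Its x axis points along the handle, outwards.
- handle_grip (a point): Middle of the ratchet handle's dark grip, 115 mm from the spindle axis, 56 mm above the table. The grip is 62 mm long, 20 mm wide, 16 mm high; x axis along the handle outwards, y to its counter-clockwise side. Only the pack (32 mm high) can come under it: swung more than about 0.8 rad it overhangs the pack and must be swung back before the card is laid there.
- ratchet (a joint): Angle of the handle, rad, growing counter-clockwise seen from above, -0.35 to 1.6. It stays where left; about 3 N at the grip moves it idle, 6 to 7 N when it turns the spindle.
- lever_tip (a point): Middle of the upright thumb tab (12 x 8 mm, 18 mm high, z = 67 to 85 mm) at the end of the dark reversing lever on top of the ratchet's neck. The lever swivels on a vertical pivot on the handle's centre line, 34 mm from the spindle axis; the tab is 32 mm out from that pivot along the lever's x axis. The lever's flat arm lies at z = 65 to 70 mm.
- rev_lever (a joint): Reversing lever, rad: 0 = tightening side (tab 0.25 rad to the clockwise side of the handle's line), 0.43 to 0.52 = loosening side (tab about 0.25 rad to its counter-clockwise side). A spring throws it to either side past the middle; 1 to 1.5 N across the tab flips it, and the stiff handle stays put meanwhile. Set to loosen, the ratchet catches within 0.32 rad and turns the spindle as the handle goes counter-clockwise, and clicks free clockwise; set to tighten, the reverse.
- clamp_jaw (a joint): Travel of the steel clamp jaw away from the card, m: 0 = clamped, at most 0.013. It moves 10 mm per rad of spindle; its lip overlaps the card's end by 3.5 mm, so the card can be lifted straight up from 4.5 mm on.
- card_centre (a point): Centre of the needle card: green board 52 x 78 mm, 8 mm thick (needles and parts to 11 mm on top), 60 g, lying flat, underside 20 mm above the table in the jig. x axis across its 52 mm width, y along its 78 mm, z up on the needle side. This point is 4 mm above its underside. Grip it across the 52 mm.
- pack_top (a point): Centre of the top of the loose white wiper pack, 112 x 112 mm, 32 mm high, 100 g, lying beyond the jig's spindle end; its x and y axes run along its sides.
- hex_key: L-shaped black hex key, 92 mm long, 5 mm thick, lying on the table; leave it
- tweezers_steel: steel wafer tweezers, 126 mm long, 9 mm high, lying beside the jig; leave them
- pen: black pen, 142 mm long, 11 mm thick, lying near the table's edge; leave it

How it is judged (in metres and radians):
On the way, in this order (a step that is already met when the one before it is completed fails the run):
1. the reversing lever has been flipped to the loosening side (value of joint rev_lever above 0.35 rad), for 0.2 s.
2. the clamp jaw has been backed off until its lip is clear of the card (value of joint clamp_jaw above 0.004 m), for 0.2 s.
At the end, for the whole second after the job is handed in: The card lies flat (within 7 degrees), needles up, on the wiper pack, its centre within 25 mm of the pack's centre; the pack lies flat on the table; the jaw is still backed off 4 mm or more and the lever is still on the loosening side (horizontal distance between card_centre and pack_top below 0.025 m and z of card_centre in the frame of pack_top between 0.001 and 0.008 m and angle between card_centre's own z axis and vertical below 0.12 rad and height (world z) of pack_top below 0.036 m and value of joint clamp_jaw above 0.004 m and value of joint rev_lever above 0.35 rad); the robot touches nothing.
It fails at once if the card is let fall (faster than 0.7 m/s while no finger holds it) (contact force between the fingers and probe_card below 0.05 N and linear speed of probe_card above 0.7 m/s).
It fails at once if the card is tipped more than 60 degrees (angle between card_centre's own z axis and vertical above 1.05 rad).
It fails at once if a bystander is shifted more than 40 mm (distance of any of hex_key, tweezers_steel, pen from where it was at the start of the episode above 0.04 m).
It also fails if it takes over 56 s, if anything falls off the work surface, if the arm or the gripper's body presses on something with over 40 N, if the wrist force passes 120 N, or if a joint passes its speed limit or range.

ROBOT

A 6-joint arm with a two-finger parallel gripper is mounted at the origin on the work surface; the furniture and walls round the work are solid. World frame = base frame: x ahead of the robot, y to its left, z up, the work surface at z = 0. Lengths are in mm, angles in rad, forces in N, time in s.
With the tool pointing down it reaches from about 350 to 875 mm from the base axis. Payload 4.2 kg.
Tool frame: the origin (TCP) lies on the mounting face of the last link; the fingertips stand 173 mm ahead of it and the grasp point (between the pads) lies 155 mm ahead of it; z points along the fingers, y is the direction in which the jaws open and shut (so a half turn about z gives the same grasp; the last joint's range is limited). The gripper opens to 85 mm and grips with 20 to 120 N. Pads are 22 mm wide; open, the fingers measure 114 mm over their backs; the gripper's body (76 mm by 85 mm) begins 54 mm behind the grasp point. The pads swing forward as they close: fully open they stand 13 mm farther back than shut.
Start: joints at [1.391, 0.385, 0.008, 0, -1.194, -0.259], TCP at [265.5, 565.782, 404.712] pointing down, gripper open.
Joint ranges: [-3.14, 3.14], [-1.21, 2.06], [-1.07, 1.41], [-3.16, 2.05], [-2.99, -0.16], [-3.1, 3.1]. Speed limits (rad/s): [2.79, 2.79, 3.14, 3.14, 3.14, 3.14].

INTERFACE

Orientations are given as a unit quaternion [x, y, z, w].
In Python, from bench import arm gives the robot as it stands. The module is installed in compiled form; this text tells all that it offers.
- The arm moves only by the tool play_rows, never from a script. Its argument "moves" is a list of rows, each a list of 3 entries, a list of its own where there are three numbers: the shift along the world's x, y, z in units of 30 cm (1.0 is 30 cm), then the turn about the world's z in units of 30 degrees (1.0 is 30 degrees), then the gripper's target within -1 to 1 (shut at 1, half-way at 0, fully open at -1). In form: [[[x, y, z], turn, jaw], ...]. A call has 1 to 12 rows; each row is the pose to reach, as a shift and turn from the pose measured when the call began; what a row does not reach only later rows make up. A row lasts 1/8 s, in which the tool goes at most 62.5 mm and 10.7 degrees, less where a joint would pass 70% of its speed; a pose out of reach is approached as far as the arm can. A call with a number of a shift or a turn outside -1 to 1 is refused whole. A call with a gripper value outside its range is refused whole. The fingers move at their own pace and stop on an object; the grip force is fixed at half the most. Time passes only in rows, so rows that repeat a pose let the fingers close. It gives the time, the measured TCP pose, the force and the opening at its end, in the units of the state.
- arm.read_state(): the state, without advancing time (a new reading comes with each control period).
- arm.get_image(name): name is "scene" or "top" or "wrist"; returns a dict with "pixels" (420x560x3 uint8, red, green, blue), "vfov" (degrees; the focal length in pixels is half the picture's height over the tangent of half this angle, whatever the lens; pixels are square), "cx", "cy" (the principal point, pixels), "xyz" and "rotation" of the camera in the world. Camera axes: x right, y up, looking along -z (the intrinsics and any distortion apply to the point x, -y, -z); pixel columns grow to the right and rows downward; lengths in mm; the calibration is good to about 2 mm. A picture is of the moment at which its call begins. There is no depth.
- arm.job_done(): hands the job in, once; it reports no verdict.
Trained networks look in a picture, given as the dict that the camera call returned (one of the last four; its "shot" number tells which), for a name from the list of things; names that differ only in an ending like _2 or _b are one class to them, and where a whole thing is asked for, a point or a joint stands for the part that bears it (a point fixed in the world has none). Each returns a list of dicts, best first, with "conf" (0 to 1); they miss things now and then, are a little off and sometimes report something else, mostly with a low value. They report only what shows in the picture. A call takes as long as a camera call.
- arm.look_for(name, picture): "centre" ([x, y, z] in mm, in world coordinates, good to about 4 mm: the middle of the surface that is visible of it).
The state is a dict: "clock": time; "joints": joint angles; "joint_vel": joint speeds; "joint_efforts": joint torques, N m; "position": TCP position; "ee_rot": TCP orientation; "contact_force": force on the tool from outside, world axes, zero at the start; "wrist_torque": the same for the moment, N m; "gripper_width": finger opening in mm.
Only numpy, scipy, OpenCV 4.12 (cv2) and the standard library are available. Lean on these libraries where they do the work, as an engineer would, in place of code of your own. Each camera call takes 0.05 s, during which the arm holds its last target.

## Working session

There is one attempt and no reset: what is moved stays moved. The work goes in short steps, Python scripts to look and compute and a tool call to move; the robot and the scene stay as the last step left them, time stands still between calls to the robot, and variables do not carry over. Pictures are saved under pics/ and viewed, and the job is handed in when it is done.

Besides the shell and the picture viewer there is one more tool, called as a command line: name --argument value ..., lists and objects as JSON in quotes. play_rows: Moves the arm, as the interface text tells. Shifts and turns lie within -1 to 1; 1 stands for 30 cm of shift or 30 degrees of turn. Its arguments: {"type":"object","properties":{"moves":{"type":"array"}},"required":["moves"]}

```bash
mkdir -p pics; cat > h.py <<'E'
import numpy as np, cv2
from bench import arm
def snap(name,fn):
    p=arm.get_image(name)
    cv2.imwrite('pics/'+fn+'.png',cv2.cvtColor(np.array(p['pixels']),cv2.COLOR_RGB2BGR))
    return p
def f(p): return p['pixels'].shape[0]/2/np.tan(np.radians(p['vfov'])/2)
def R(p):
    r=np.array(p['rotation'],float)
    if r.shape==(3,3): return r
    from scipy.spatial.transform import Rotation
    return Rotation.from_quat(r).as_matrix()
def pix2w(p,u,v,z):
    d=R(p)@np.array([(u-p['cx'])/f(p),-(v-p['cy'])/f(p),-1.])
    c=np.array(p['xyz'],float); return c+d*(z-c[2])/d[2]
def w2pix(p,X):
    q=R(p).T@(np.array(X,float)-np.array(p['xyz'],float)); 
    return p['cx']+f(p)*q[0]/-q[2], p['cy']-f(p)*q[1]/-q[2]
E
python3 - <<'E'
from h import *
print(arm.read_state())
for n in ['scene','top','wrist']:
    p=snap(n,n+'0'); print(n,{k:v for k,v in p.items() if k!='pixels'})
    for t in ['card_jig','ratchet_axis','handle_grip','lever_tip','card_centre','pack_top','hex_key','tweezers_steel','pen','clamp_jaw']:
        try: print(t,[(np.round(d['centre'],1).tolist(),round(d['conf'],2)) for d in arm.look_for(t,p)][:3])
        except Exception as e: print(t,e)
E
```

```text
{'clock': 0.0, 'joints': array([ 1.39059932e+00,  3.85577231e-01,  6.59422132e-03, -4.94337135e-04,
       -1.19397900e+00, -2.58607783e-01]), 'joint_vel': array([-5.92204068e-04, -2.31874818e-06, -1.52547632e-03,  1.52467218e-03,
       -9.06341683e-04,  9.16379910e-04]), 'joint_efforts': array([-3.52696516e-04, -3.92289984e+01,  1.88401884e+01,  4.18633282e+00,
       -4.67157253e-03, -1.46825101e-05]), 'position': array([265.41208069, 565.61695538, 403.59699386]), 'ee_rot': array([ 9.76007239e-01, -2.17735260e-01, -1.87109926e-04,  1.09101134e-03]), 'contact_force': array([-0.12189278, -0.19601836, -1.10343752]), 'wrist_torque': array([-0.02171004,  0.01638838,  0.03466274]), 'gripper_width': 85.43748541714876}
scene {'vfov': 43.55241994695945, 'cx': 274.74471447816234, 'cy': 208.1560682777305, 'xyz': array([-111.80990839, -585.92885211,  640.10538318]), 'rotation': array([ 0.35571787, -0.21807414, -0.47437287,  0.77516376]), 'shot': 1}
card_jig [([421.5, -297.2, 32.7], 0.59)]
ratchet_axis [([427.4, -321.2, 60.6], 0.55)]
handle_grip [([431.0, -322.3, 63.1], 0.64)]
lever_tip [([440
[... 760 characters left out ...]
_tip [([440.6, -324.1, 69.8], 0.76)]
card_centre [([368.2, -278.4, 25.8], 0.91)]
pack_top [([537.9, -275.5, 31.6], 0.66)]
hex_key [([399.5, -416.4, 3.3], 0.4)]
tweezers_steel [([445.8, -310.9, 60.2], 0.73), ([357.2, -198.0, 8.4], 0.59)]
pen [([579.9, -409.6, 8.4], 0.8), ([370.1, -278.9, 28.4], 0.57)]
clamp_jaw [([421.8, -274.4, 37.1], 0.78)]
wrist {'vfov': 71.97372016778591, 'cx': 278.44432639799425, 'cy': 213.01361784825, 'xyz': array([328.23994648, 536.2344043 , 373.46641788]), 'rotation': array([ 0.07438835, -0.11738988,  0.8357265 , -0.53126942]), 'shot': 3}
card_jig []
ratchet_axis []
handle_grip []
lever_tip []
card_centre []
pack_top []
hex_key []
tweezers_steel []
pen []
clamp_jaw []
```

View pics/scene0.png

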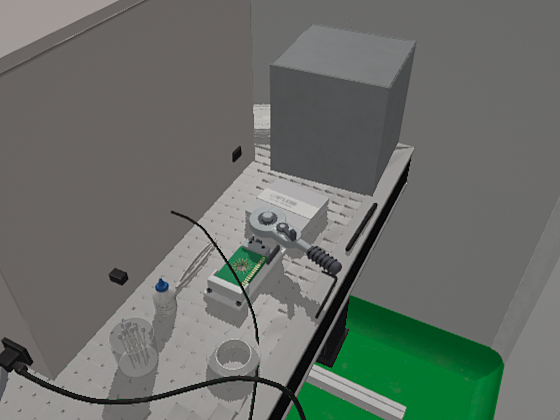

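View pics/top0.png

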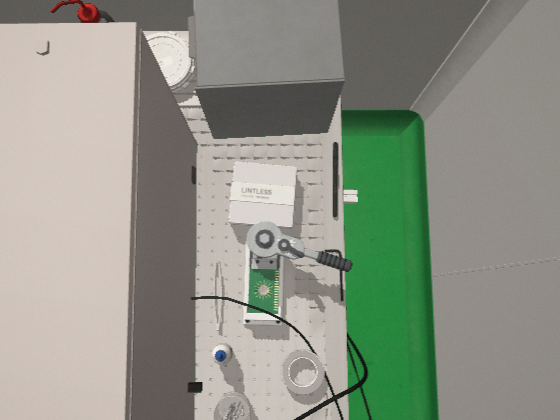

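```bash
python3 - <<'E'
from h import *
a=cv2.imread('pics/top0.png')[140:340,180:370]; cv2.imwrite('pics/top0z.png',cv2.resize(a,(760,800)[:1]+(600,) if 0 else (570,600),interpolation=cv2.INTER_CUBIC))
a=cv2.imread('pics/scene0.png')[160:330,160:390]; cv2.imwrite('pics/scene0z.png',cv2.resize(a,(790,584),interpolation=cv2.INTER_CUBIC))
E
```

```text
(no output)
```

View pics/top0z.png

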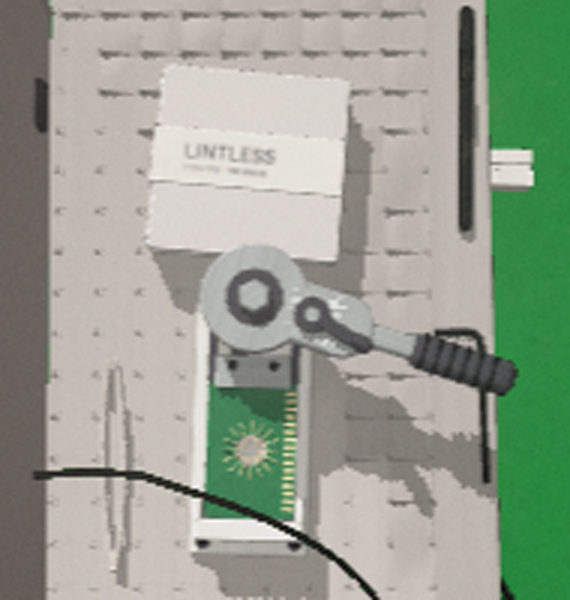

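View pics/scene0z.png

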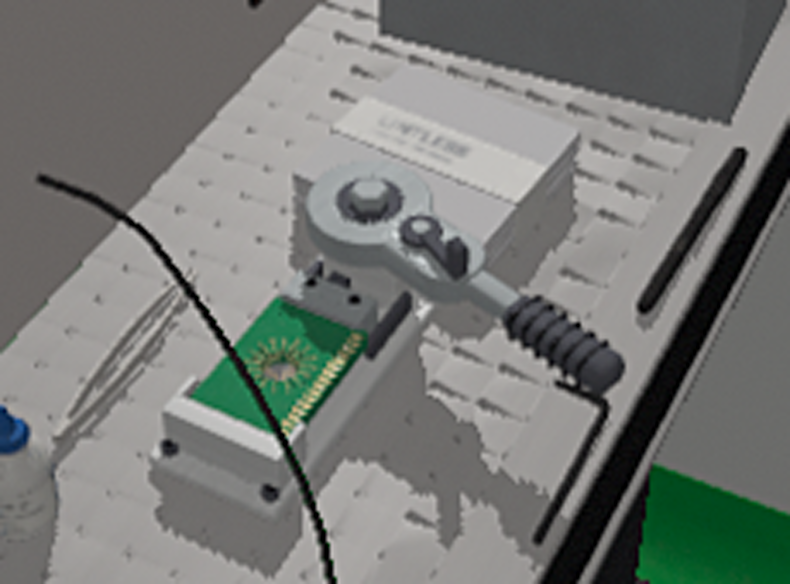

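```bash
cat >> h.py <<'E'
def ray(p,u,v):
    d=R(p)@np.array([(u-p['cx'])/f(p),-(v-p['cy'])/f(p),-1.]); return np.array(p['xyz'],float),d/np.linalg.norm(d)
def tri(p1,a,p2,b):
    A=[];B=[]
    M=np.zeros((3,3));r=np.zeros(3);L=[]
    for p,x in((p1,a),(p2,b)):
        c,d=ray(p,*x);P=np.eye(3)-np.outer(d,d);M+=P;r+=P@c;L.append((c,d))
    X=np.linalg.solve(M,r); return X.round(1),[round(float(np.linalg.norm((np.eye(3)-np.outer(d,d))@(X-c))),1) for c,d in L]
E
python3 - <<'E'
from h import *
t=arm.get_image('top'); s=arm.get_image('scene')
T=lambda x,y:(180+x/3,140+y/3); S=lambda x,y:(160+x/3.435,160+y/3.435)
pts={'spindle':(T(253,296),S(372,187),73),'tab':(T(358,340),S(458,240),85),'pivot':(T(312,314),S(422,229),70),'gripend':(T(506,376),S(608,368),56),
'jigFL':(T(192,552),S(152,456),8),'jigFR':(T(303,550),S(290,497),8),'packR':(T(350,80),S(580,135),32),'packN':(T(338,262),S(515,205),32),
'cableend':((192,298),(172,212),0),'needle':(T(251,450),S(280,369),28)}
for k,(a,b,z) in pts.items(): print(k,tri(t,a,s,b),pix2w(t,*a,z).round(1),pix2w(s,*b,z).round(1))
for c in [(165,65),(350,80),(338,262),(147,243)]: print('pack',pix2w(t,*T(*c),32).round(1))
for c in [(202,516),(290,518)]: print('card',pix2w(t,*T(*c),28).round(1))
print(arm.read_state()['clock'])
E
```

```text
spindle (array([ 458. , -281.6,   71.3]), [1.7, 1.7]) [ 456.9 -280.1   73. ] [ 457.2 -283.9   73. ]
tab (array([ 432.1, -339.2,   82.8]), [1.5, 1.5]) [ 431.1 -337.8   85. ] [ 430.8 -341.5   85. ]
pivot (array([ 447.9, -314. ,   66. ]), [1.0, 1.0]) [ 447. -313.   70.] [ 444.6 -316.7   70. ]
gripend (array([ 413.1, -422.8,   57.6]), [0.5, 0.5]) [ 413.  -422.6   56. ] [ 414.8 -422.8   56. ]
jigFL (array([ 314.3, -244.1,    6.5]), [1.2, 1.2]) [ 313.7 -243.2    8. ] [ 313.9 -246.     8. ]
jigFR (array([ 316.9, -311.5,   12.3]), [4.0, 4.0]) [ 314.6 -308.2    8. ] [ 321.9 -313.1    8. ]
packR (array([ 592.9, -337.7,   25.1]), [0.1, 0.1]) [ 591.1 -337.5   32. ] [ 585.  -340.5   32. ]
packN (array([ 481.9, -336.9,   62.5]), [9.9, 9.9]) [ 481.5 -329.3   32. ] [ 518.9 -332.6   32. ]
cableend (array([ 359.6, -167.2,  107.6]), [0.5, 0.5]) [ 359.2 -149.7    0. ] [455.2 -83.1   0. ]
needle (array([ 372.9, -278.7,   24.9]), [0.7, 0.7]) [ 372.5 -278.1   28. ] [ 370.8 -280.9   28. ]
pack [ 600.7 -226.9   32. ]
pack [ 591.1 -337.5   32. ]
pack [ 481.5 -329.3   32. ]
pack [ 493.1 -217.2   32. ]
card [ 335. -250.   28.]
card [ 333.7 -300.5   28. ]
1.75
```

```bash
python3 - <<'E'
from h import *
t=arm.get_image('top'); s=arm.get_image('scene')
for X in [(0,0,0),(0,0,300),(265,565,400),(372,-170,0),(600,-170,0)]: print(X,np.round(w2pix(t,X)),np.round(w2pix(s,X)))
print('wall base',[pix2w(t,u,v,0).round() for u,v in [(195,145),(197,415)]])
print('wall base s',[pix2w(s,u,v,0).round() for u,v in [(253,165),(75,395)]])
# wall top edge: top px (137,24)-(139,420); y at wall plane
for u,v in [(137,24),(139,420),(139,200)]:
    c,d=ray(t,u,v); k=(-160-c[1])/d[1]; print('top edge',(c+k*d).round())
for u,v in [(50,55),(160,0),(0,70),(250,0),(252,60)]:
    c,d=ray(s,u,v); k=(-160-c[1])/d[1]; print('s edge',(c+k*d).round())
for u,v,n in [(196,137,'b'),(341,130,'b')]: print('box base',pix2w(t,u,v,0).round())
for u,v in [(210,137),(327,132)]: print('box',pix2w(t,u,v,0).round())
E
```

```text
(0, 0, 0) [ 98. 515.] [-82. 395.]
(0, 0, 300) [  5. 631.] [-221.  228.]
(265, 565, 400) [-609.  399.] [-281.  -38.]
(372, -170, 0) [203. 291.] [185. 256.]
(600, -170, 0) [206. 167.] [251. 182.]
wall base [array([ 642., -150.,    0.]), array([ 159., -162.,    0.])]
wall base s [array([ 653., -145.,    0.]), array([  94., -185.,    0.])]
top edge [ 630. -160.  446.]
top edge [ 239. -160.  385.]
top edge [ 457. -160.  415.]
s edge [ 229. -160.  414.]
s edge [ 411. -160.  412.]
s edge [ 171. -160.  423.]
s edge [ 635. -160.  343.]
s edge [ 636. -160.  240.]
box base [ 657. -151.    0.]
box base [ 670. -423.    0.]
box [ 657. -177.    0.]
box [ 666. -397.    0.]
```

View pics/wrist0.png

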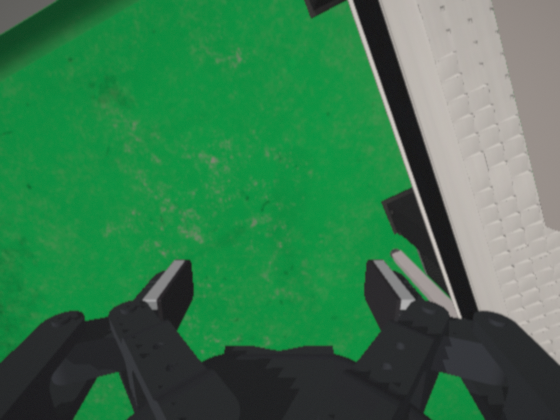

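```bash
python3 - <<'E'
from h import *
a=cv2.imread('pics/scene0.png')[0:420,0:300]; a=cv2.convertScaleAbs(a,alpha=1.6,beta=-60);cv2.imwrite('pics/scene0l.png',cv2.resize(a,(428,600),interpolation=cv2.INTER_CUBIC))
a=cv2.imread('pics/top0.png'); a=cv2.convertScaleAbs(a,alpha=1.5,beta=-40);cv2.imwrite('pics/top0l.png',cv2.resize(a,(800,600),interpolation=cv2.INTER_CUBIC))
E
```

```text
(no output)
```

View pics/scene0l.png

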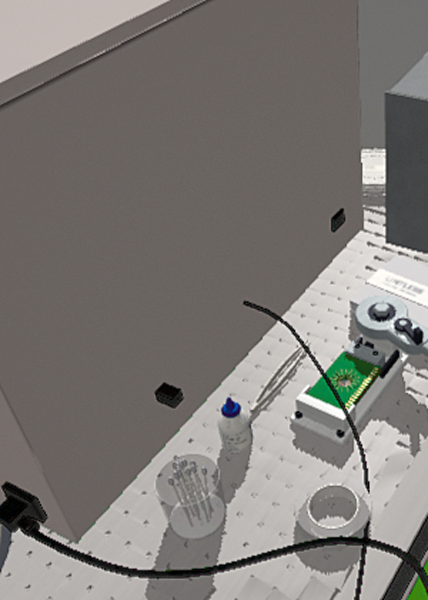

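View pics/top0l.png

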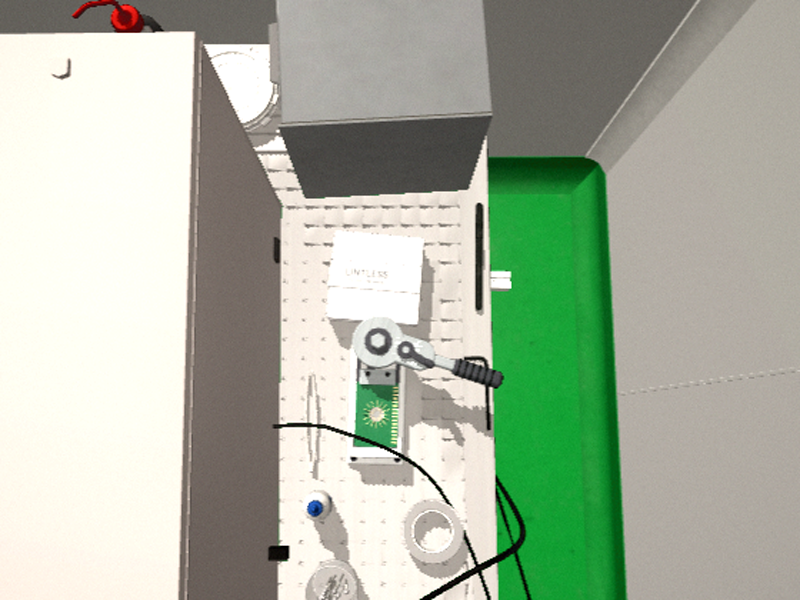

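```bash
python3 - <<'E'
from h import *
t=arm.get_image('top'); s=arm.get_image('scene')
# cable points from images
T=[(192,298),(215,298),(228,299),(240,304),(250,307),(262,312),(272,316),(285,323),(297,331),(307,342),(320,362),(330,385),(340,415)]
S=[(172,212),(180,214),(190,219),(198,225),(205,233),(213,243),(222,258),(230,271),(238,284),(245,299),(252,320),(256,340),(258,355),(256,370),(252,400)]
S=np.array(S,float)
dens=np.concatenate([np.linspace(S[i],S[i+1],20) for i in range(len(S)-1)])
for u,v in T:
    best=min(((np.min(np.hypot(*(dens-np.array(w2pix(s,pix2w(t,u,v,z)))).T)),z) for z in range(0,500,4)))
    print((u,v),pix2w(t,u,v,best[1]).round(),round(best[0],1))
print('block corner',pix2w(s,53,378,0))
for u,v in [(270,270),(0,0)]: pass
print(arm.read_state()['clock'])
E
python3 - <<'E'
import cv2
a=cv2.imread('pics/scene0.png')[190:420,140:340]; cv2.imwrite('pics/s0c.png',cv2.resize(a,(522,600),interpolation=cv2.INTER_CUBIC))
E
```

```text
(192, 298) [ 359. -167.  108.] 0.7
(215, 298) [ 359. -203.  108.] 0.5
(228, 299) [ 358. -222.   96.] 0.3
(240, 304) [ 350. -241.   92.] 0.2
(250, 307) [ 344. -257.   80.] 0.3
(262, 312) [ 336. -276.   64.] 0.3
(272, 316) [ 329. -293.   52.] 0.3
(285, 323) [ 317. -314.   40.] 0.3
(297, 331) [ 302. -336.   16.] 0.3
(307, 342) [ 282. -354.    0.] 0.1
(320, 362) [ 248. -376.    8.] 0.2
(330, 385) [ 211. -391.   16.] 0.4
(340, 415) [ 203. -384.  204.] 0.0
block corner [  99.55102545 -140.44690294    0.        ]
1.95
```

View pics/s0c.png

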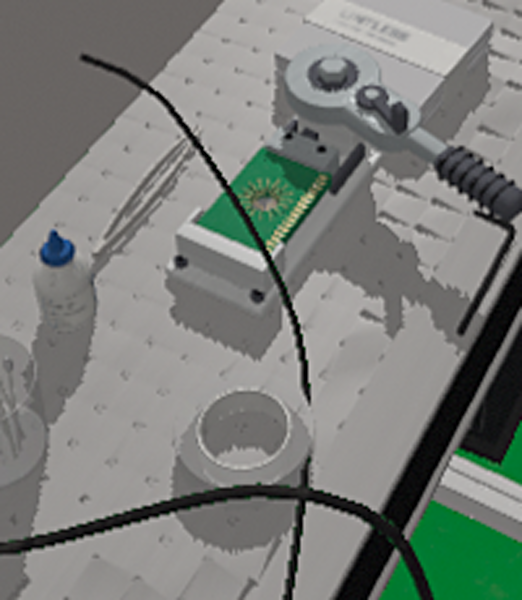

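play_rows --moves '[[[0,0,0.2],0,0],[[0,0,0.4],0,0],[[0,0,0.6],-0.35,0],[[0,0,0.8],-0.7,0],[[0,0,0.8],-1,0],[[0,0,0.8],-1,0]]'

```text
clock: 2.7
position: [265.4, 565.7, 644.8]
ee_rot: [0.887, -0.462, -0.0, -0.0]
contact_force: [0.1, -0.1, -0.7]
gripper_width: 42.6
```

```bash
cat > st.py <<'E'
from h import *
s=arm.read_state()
print(round(s['clock'],2),s['joints'].round(3),s['position'].round(1),s['ee_rot'].round(3),s['contact_force'].round(1),round(s['gripper_width'],1))
x,y=s['ee_rot'][:2]; print('tool x yaw deg',np.degrees(2*np.arctan2(y,x)).round(1))
E
python3 st.py; python3 - <<'E'
from h import *
snap('wrist','wrist1')
E
```

```text
2.7 [ 1.391e+00  3.420e-01  5.240e-01 -1.000e-03 -1.752e+00 -7.800e-01] [265.4 565.7 644.8] [ 0.887 -0.462 -0.    -0.   ] [ 0.1 -0.1 -0.7] 42.6
tool x yaw deg -55.0
```

View pics/wrist1.png

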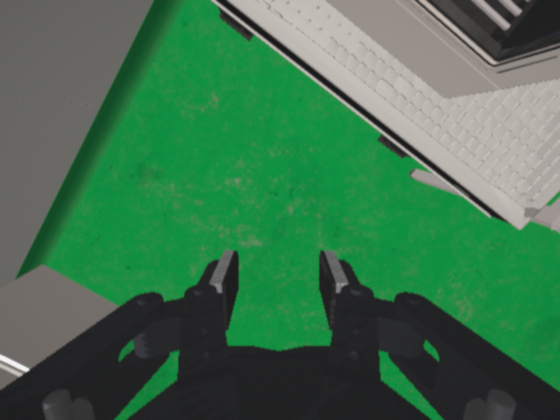

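play_rows --moves '[[[0.03,-0.2,0],-0.2,0],[[0.07,-0.4,0.02],-0.35,0],[[0.1,-0.6,0.04],-0.5,0],[[0.1,-0.6,0.05],-0.5,0]]'

```text
clock: 3.25
position: [295.5, 381.6, 660.8]
ee_rot: [0.819, -0.574, -0.0, -0.001]
contact_force: [-0.1, 0.3, 0.3]
gripper_width: 42.6
```

```bash
python3 st.py; python3 - <<'E'
from h import *
p=snap('wrist','wrist2');print(p['xyz'])
E
```

```text
3.25 [ 1.249  0.067  0.212  0.    -1.714 -0.901] [295.5 381.6 660.8] [ 0.819 -0.574 -0.    -0.001] [-0.1  0.3  0.3] 42.6
tool x yaw deg -70.0
[318.98236371 316.19438709 629.44441049]
```

View pics/wrist2.png

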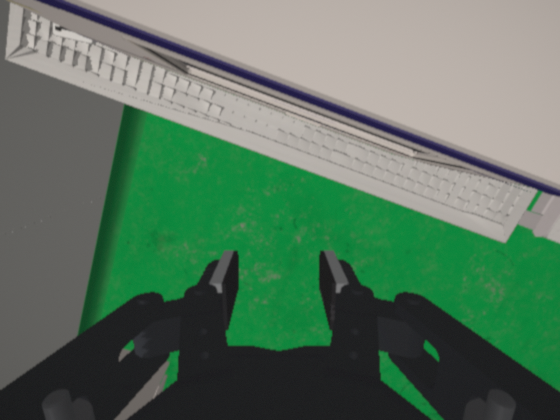

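play_rows --moves '[[[0.08,-0.2,0],-0.2,0],[[0.16,-0.4,0],-0.35,0],[[0.24,-0.6,0],-0.5,0],[[0.3,-0.8,0],-0.6,0],[[0.35,-0.98,0],-0.6,0],[[0.35,-0.98,0],-0.6,0]]'

```text
clock: 4.05
position: [401.8, 87.5, 659.0]
ee_rot: [0.718, -0.696, -0.0, 0.001]
contact_force: [0.2, 0.9, -0.4]
gripper_width: 42.8
```

```bash
python3 st.py; python3 - <<'E'
from h import *
p=snap('wrist','wrist3');print(p['xyz'])
E
```

```text
4.05 [ 0.613 -0.068  0.073 -0.    -1.714 -0.582] [401.8  87.5 659. ] [ 0.718 -0.696 -0.     0.001] [ 0.2  0.9 -0.4] 42.8
tool x yaw deg -88.2
[403.54280773  17.85678487 627.81492533]
```

View pics/wrist3.png

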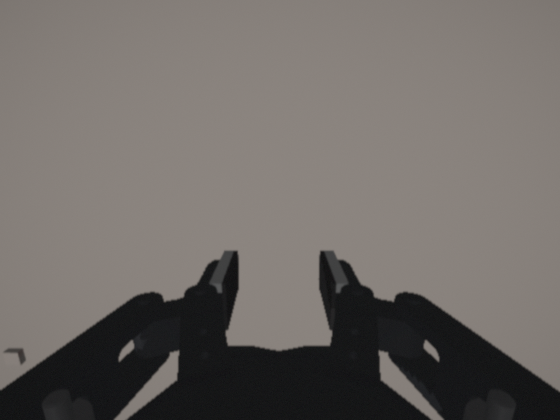

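play_rows --moves '[[[0.02,-0.2,0],-0.15,0],[[0.04,-0.4,0],-0.3,0],[[0.06,-0.6,0],-0.45,0],[[0.08,-0.8,0],-0.6,0],[[0.1,-1,0],-0.64,0],[[0.1,-1,0],-0.64,0]]'

```text
clock: 4.85
position: [434.0, -212.9, 656.1]
ee_rot: [-0.592, 0.806, 0.003, -0.003]
contact_force: [0.5, 0.6, -0.5]
gripper_width: 43.0
```

```bash
python3 st.py; python3 - <<'E'
from h import *
p=snap('scene','scene4');p=snap('top','top4')
a=np.hstack([cv2.imread('pics/scene4.png'),cv2.imread('pics/top4.png')]);cv2.imwrite('pics/both4.png',cv2.resize(a,(800,300),interpolation=cv2.INTER_AREA))
E
```

```text
4.85 [-1.190e-01  6.900e-02  2.030e-01 -1.000e-03 -1.712e+00 -1.850e-01] [ 434.  -212.9  656.1] [-0.592  0.806  0.003 -0.003] [ 0.5  0.6 -0.5] 43.0
tool x yaw deg 252.6
```

View pics/both4.png

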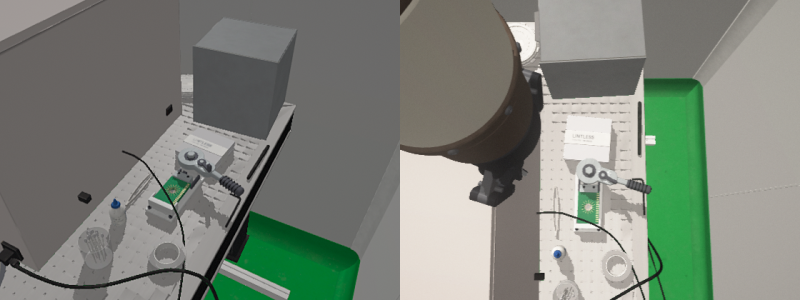

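View pics/scene4.png

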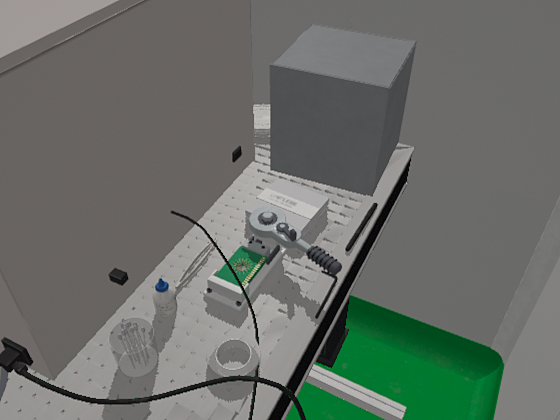

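```bash
cat > kin.py <<'E'
import numpy as np
from scipy.optimize import least_squares
D=[(.3856,.0066,624.8,403.6),(.342,.524,624.9,644.8),(.067,.212,482.6,660.8),(-.068,.073,411.2,659),(.069,.203,483.4,656.1)]
def fk(p,q2,q3):
    L1,L2,h,e=p; f=q3-q2
    return L1*np.sin(q2)+L2*np.cos(f)-e*np.sin(f), h+L1*np.cos(q2)+L2*np.sin(f)+e*np.cos(f)
def res(p):
    o=[]
    for q2,q3,r,z in D:
        R,Z=fk(p,q2,q3); o+=[R-np.sqrt(r*r-159.8**2),Z-z]
    return o
s=least_squares(res,[400,400,300,0]); 
if __name__=='__main__':
    print(s.x.round(1),s.fun.round(1))
E
python3 kin.py
```

```text
[ 5.652e+02  4.215e+02  3.620e+01 -3.000e-01] [ 0.   0.1 -0.  -0.1 -0.5 -0.   0.   0.1  0.5 -0. ]
```

View pics/top4.png

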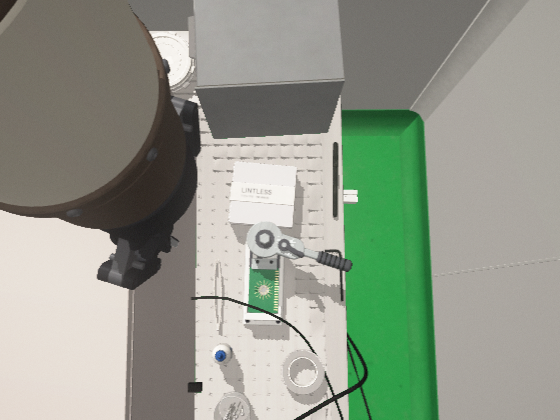

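play_rows --moves '[[[0,-0.2,0],0,0],[[0,-0.4,-0.1],0,0],[[0,-0.42,-0.3],0,0],[[0,-0.42,-0.5],0,0],[[0,-0.42,-0.6],0,0],[[0,-0.42,-0.6],0,0]]'

```text
clock: 5.7
position: [434.3, -334.3, 475.2]
ee_rot: [-0.595, 0.804, 0.004, -0.003]
contact_force: [1.0, -0.1, 0.8]
gripper_width: 42.6
```

```bash
python3 st.py; python3 - <<'E'
from h import *
p=snap('scene','scene5');p=snap('top','top5')
E
```

```text
5.7 [-0.36   0.213 -0.059  0.    -1.309  0.064] [ 434.3 -334.3  475.2] [-0.595  0.804  0.004 -0.003] [ 1.  -0.1  0.8] 42.6
tool x yaw deg 253.0
```

View pics/scene5.png

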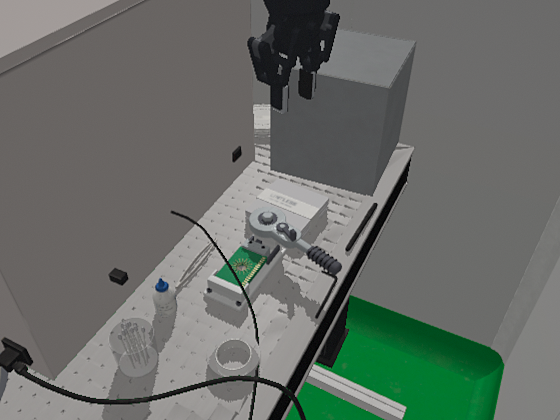

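View pics/top5.png

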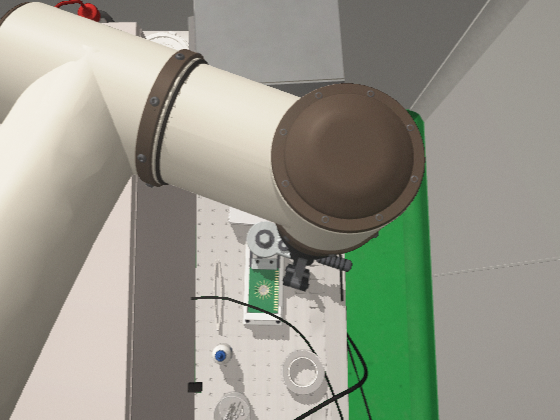

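```bash
python3 - <<'E'
from h import *
t=arm.get_image('top'); 
for Z in range(560,860,30):
    print(Z,pix2w(t,350,157,Z).round(), 'diam',round(150*np.linalg.norm(pix2w(t,351,157,Z)-pix2w(t,350,157,Z))), 'wallcross link lower edge', pix2w(t,160,110,Z).round())
E
```

```text
560 [ 461. -351.  560.] diam 109 wallcross link lower edge [ 497. -212.  560.]
590 [ 452. -346.  590.] diam 99 wallcross link lower edge [ 485. -219.  590.]
620 [ 444. -341.  620.] diam 90 wallcross link lower edge [ 474. -226.  620.]
650 [ 435. -336.  650.] diam 81 wallcross link lower edge [ 462. -233.  650.]
680 [ 427. -332.  680.] diam 72 wallcross link lower edge [ 451. -240.  680.]
710 [ 418. -327.  710.] diam 63 wallcross link lower edge [ 439. -247.  710.]
740 [ 410. -322.  740.] diam 54 wallcross link lower edge [ 428. -254.  740.]
770 [ 402. -318.  770.] diam 45 wallcross link lower edge [ 416. -261.  770.]
800 [ 393. -313.  800.] diam 35 wallcross link lower edge [ 405. -268.  800.]
830 [ 385. -308.  830.] diam 26 wallcross link lower edge [ 394. -274.  830.]
```

```bash
python3 - <<'E'
from h import *
t=arm.get_image('top'); s=arm.get_image('scene')
for X in [(491,-185,600),(491,-185,640),(301,-113,655),(206,-78,680),(435,-335,650),(435,-335,600)]:
    print(X,np.round(w2pix(t,X)))
E
```

```text
(491, -185, 600) [105.  96.]
(491, -185, 640) [82. 69.]
(301, -113, 655) [-96. 421.]
(206, -78, 680) [-248.  676.]
(435, -335, 650) [348. 158.]
(435, -335, 600) [336. 179.]
```

```bash
python3 - <<'E'
from h import *
from scipy.optimize import fsolve
t=arm.get_image('top')
u=np.array([np.sin(.36),np.cos(.36)])
def P(s,z): return w2pix(t,(434.3+u[0]*s,-334.3+u[1]*s,z))
for px in [(152,117),(168,117),(100,90),(85,75)]:
    print(px,fsolve(lambda v:np.array(P(*v))-px,[100,600]))
for z in (560,580,600,620,640):print(z,[np.round(P(s,z)) for s in (0,60,110,160)])
E
python3 -c "
import cv2
a=cv2.imread('pics/top5.png')[0:300,0:450]; cv2.imwrite('pics/top5z.png',cv2.resize(a,(800,533),interpolation=cv2.INTER_CUBIC))"
```

```text
(152, 117) [128.40950954 591.84144938]
(168, 117) [113.81034664 605.79292585]
(100, 90) [158.96511309 611.31650739]
(85, 75) [161.22679869 631.50912789]
560 [array([328., 193.]), array([250., 164.]), array([186., 141.]), array([122., 118.])]
580 [array([332., 187.]), array([249., 157.]), array([181., 132.]), array([114., 108.])]
600 [array([335., 180.]), array([247., 148.]), array([175., 122.]), array([104.,  96.])]
620 [array([339., 172.]), array([246., 139.]), array([169., 111.]), array([94., 84.])]
640 [array([344., 164.]), array([244., 128.]), array([162.,  98.]), array([82., 69.])]
```

View pics/top5z.png

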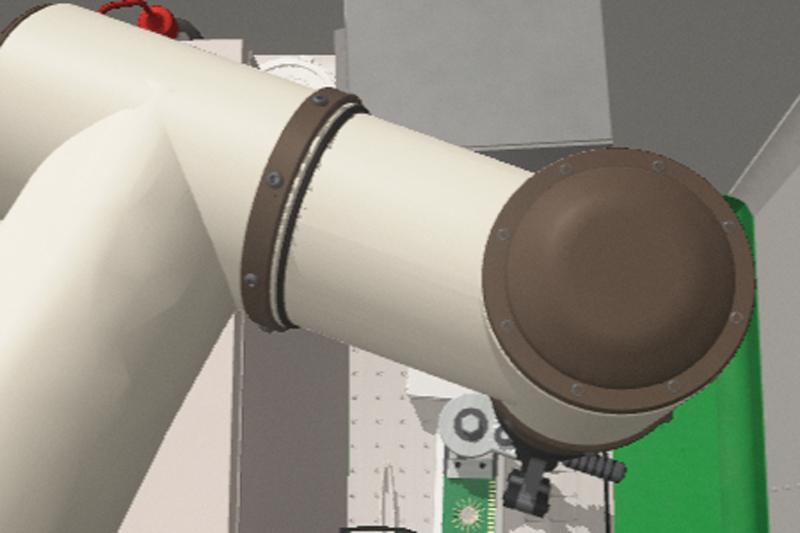

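```bash
python3 - <<'E'
from h import *
t=arm.get_image('top'); s=arm.get_image('scene')
for d in (-25,25):
    X=(434.3+d*np.cos(np.radians(-17)),-334.3+d*np.sin(np.radians(-17)),305)
    print(np.round(w2pix(t,X)),np.round(w2pix(s,X)))
for p in (t,s): print(np.array(p['pixels']).shape)
E
python3 -c "
import cv2
a=cv2.imread('pics/scene5.png')[0:220,170:430]; cv2.imwrite('pics/s5z.png',cv2.resize(a,(709,600),interpolation=cv2.INTER_CUBIC))"
```

```text
[300. 255.] [280. 108.]
[311. 216.] [306.  94.]
(420, 560, 3)
(420, 560, 3)
```

View pics/s5z.png

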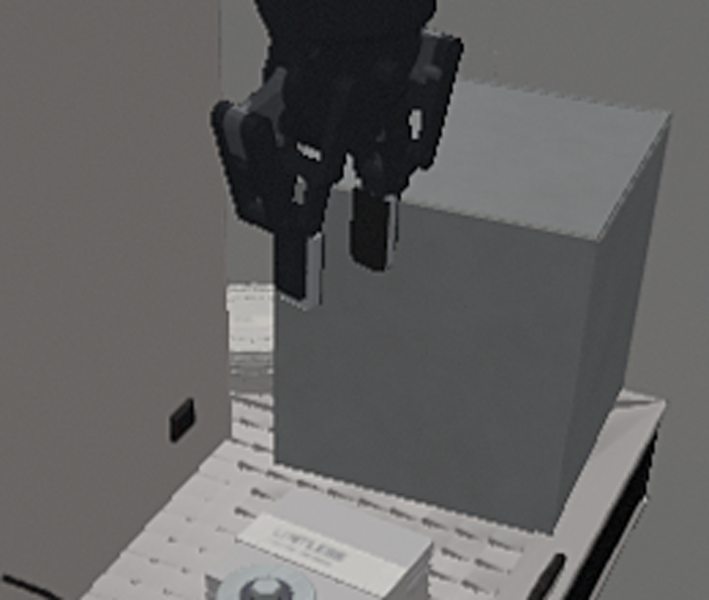

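```bash
cat > ef.py <<'E'
from h import *
s=arm.read_state()
print(round(s['clock'],2),'eff',s['joint_efforts'].round(2),s['position'].round(1),'F',s['contact_force'].round(1),'q',s['joints'].round(3),'v',np.abs(s['joint_vel']).max().round(3))
E
python3 ef.py
```

```text
6.1 eff [  0.11 -30.94  19.64   4.36  -0.    -0.  ] [ 433.3 -336.3  478.6] F [ 0.9 -0.   0.8] q [-3.640e-01  2.100e-01 -5.400e-02  1.000e-03 -1.309e+00  6.400e-02] v 0.011
```

play_rows --moves '[[[-0.01,-0.02,-0.1],0,0],[[-0.01,-0.02,-0.2],0,0],[[-0.01,-0.02,-0.3],0,0],[[-0.01,-0.02,-0.36],0,0],[[-0.01,-0.02,-0.36],0,0]]'

```text
clock: 6.72
position: [430.1, -342.4, 369.6]
ee_rot: [-0.593, 0.805, 0.002, -0.002]
contact_force: [-0.4, 0.3, 0.9]
gripper_width: 42.9
```

```bash
python3 ef.py; python3 - <<'E'
from h import *
p=snap('top','top6'); snap('scene','scene6')
E
```

```text
6.72 eff [ 1.000e-02 -3.223e+01  1.706e+01  3.760e+00  5.000e-02 -0.000e+00] [ 430.1 -342.4  369.6] F [-0.4  0.3  0.9] q [-3.770e-01  2.870e-01 -2.300e-01  1.000e-03 -1.059e+00  7.700e-02] v 0.043
```

View pics/top6.png

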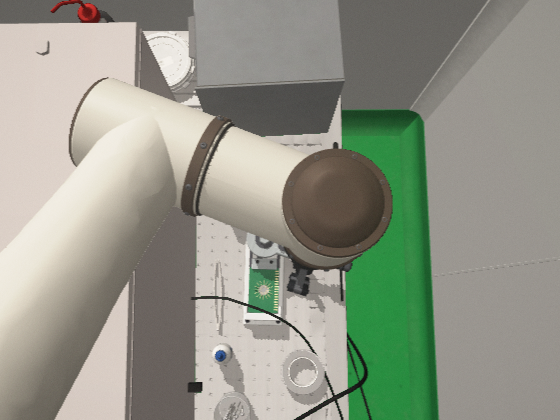

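View pics/scene6.png

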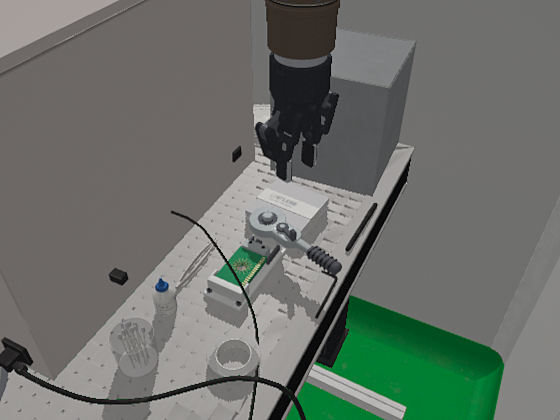

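play_rows --moves '[[[0,0,-0.03],0,0],[[0,0,-0.06],0,0],[[0,0,-0.06],0,0]]'

```text
clock: 7.2
position: [430.4, -342.5, 352.7]
ee_rot: [-0.594, 0.805, 0.001, -0.001]
contact_force: [0.3, -1.1, 0.7]
gripper_width: 42.7
```

```bash
python3 ef.py
```

```text
7.2 eff [ 1.000e-02 -3.331e+01  1.713e+01  3.790e+00  3.000e-02 -0.000e+00] [ 430.4 -342.5  352.7] F [ 0.3 -1.1  0.7] q [-3.770e-01  3.030e-01 -2.540e-01  1.000e-03 -1.017e+00  7.700e-02] v 0.019
```

play_rows --moves '[[[0,0,-0.01],0,0],[[0,0,-0.02],0,0]]'

```text
clock: 7.45
position: [430.4, -342.5, 346.6]
ee_rot: [-0.594, 0.805, 0.001, -0.001]
contact_force: [0.1, -0.3, -0.8]
gripper_width: 42.4
```

```bash
python3 ef.py
```

```text
7.45 eff [  0.   -33.65  17.13   3.8   -0.04   0.  ] [ 430.4 -342.5  346.6] F [ 0.1 -0.3 -0.8] q [-3.770e-01  3.090e-01 -2.620e-01  1.000e-03 -1.002e+00  7.700e-02] v 0.057
```

play_rows --moves '[[[0,0,-0.01],0,0],[[0,0,-0.01],0,0]]'

```text
clock: 7.7
position: [430.3, -342.5, 343.3]
ee_rot: [-0.594, 0.805, 0.001, -0.001]
contact_force: [0.4, 0.3, 0.0]
gripper_width: 42.6
```

```bash
python3 ef.py
```

```text
7.7 eff [ 0.000e+00 -3.354e+01  1.692e+01  3.760e+00  1.000e-02 -0.000e+00] [ 430.3 -342.5  343.3] F [0.4 0.3 0. ] q [-0.377  0.312 -0.267  0.001 -0.995  0.077] v 0.007
```

play_rows --moves '[[[0,0,-0.007],0,0],[[0,0,-0.014],0,0]]'

```text
clock: 7.95
position: [430.3, -342.5, 339.0]
ee_rot: [-0.594, 0.805, 0.001, -0.001]
contact_force: [0.1, -1.1, -0.1]
gripper_width: 42.6
```

```bash
python3 ef.py
```

```text
7.95 eff [ 0.000e+00 -3.384e+01  1.693e+01  3.750e+00 -3.000e-02  0.000e+00] [ 430.3 -342.5  339. ] F [ 0.1 -1.1 -0.1] q [-0.377  0.316 -0.272  0.001 -0.985  0.077] v 0.041
```

play_rows --moves '[[[0,0,-0.007],0,0],[[0,0,-0.007],0,0]]'

```text
clock: 8.2
position: [430.3, -342.4, 336.7]
ee_rot: [-0.594, 0.805, 0.001, -0.001]
contact_force: [0.2, -0.4, -0.1]
gripper_width: 42.5
```

```bash
python3 ef.py
```

```text
8.2 eff [  0.   -33.74  16.76   3.72   0.    -0.  ] [ 430.3 -342.4  336.7] F [ 0.2 -0.4 -0.1] q [-0.377  0.319 -0.276  0.001 -0.98   0.077] v 0.004
```

play_rows --moves '[[[0,0,-0.007],0,0],[[0,0,-0.007],0,0]]'

```text
clock: 8.45
position: [430.2, -342.4, 334.3]
ee_rot: [-0.594, 0.805, 0.002, -0.001]
contact_force: [0.7, 0.8, -0.9]
gripper_width: 42.7
```

```bash
python3 ef.py
```

```text
8.45 eff [ 1.000e-02 -3.383e+01  1.673e+01  3.710e+00  0.000e+00 -0.000e+00] [ 430.2 -342.4  334.3] F [ 0.7  0.8 -0.9] q [-0.377  0.321 -0.279  0.001 -0.975  0.077] v 0.005
```

play_rows --moves '[[[0,0,-0.007],0,0],[[0,0,-0.007],0,0]]'

```text
clock: 8.7
position: [430.2, -342.4, 332.0]
ee_rot: [-0.593, 0.805, 0.002, -0.002]
contact_force: [-1.1, -0.1, 0.2]
gripper_width: 43.0
```

```bash
python3 ef.py; python3 - <<'E'
from h import *
p=snap('top','top7'); snap('scene','scene7')
E
```

```text
8.7 eff [  0.   -33.9   16.67   3.7   -0.    -0.  ] [ 430.2 -342.4  332. ] F [-1.1 -0.1  0.2] q [-0.377  0.324 -0.282  0.001 -0.97   0.077] v 0.004
```

View pics/top7.png

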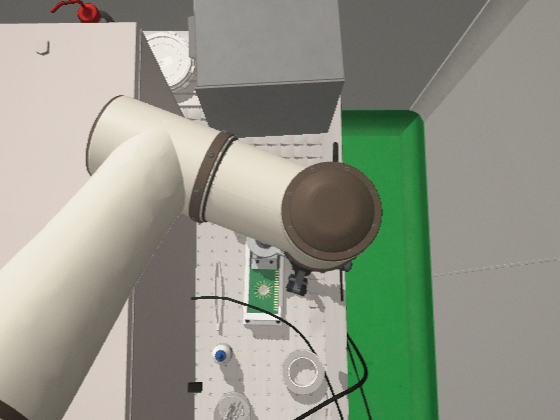

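play_rows --moves '[[[0,0,-0.008],0,0]]'

```text
clock: 8.93
position: [430.3, -342.4, 330.0]
ee_rot: [-0.594, 0.805, 0.001, -0.001]
contact_force: [-0.4, -0.2, -0.3]
gripper_width: 42.8
```

```bash
python3 ef.py
```

```text
8.93 eff [ -0.   -34.11  16.69   3.71  -0.05   0.  ] [ 430.3 -342.4  330. ] F [-0.4 -0.2 -0.3] q [-0.377  0.326 -0.284  0.001 -0.964  0.077] v 0.047
```

play_rows --moves '[[[0,0,-0.008],0,0]]'

```text
clock: 9.05
position: [430.3, -342.4, 327.4]
ee_rot: [-0.594, 0.805, 0.001, -0.001]
contact_force: [0.7, -0.2, 0.6]
gripper_width: 42.4
```

```bash
python3 ef.py
```

```text
9.05 eff [  0.   -34.19  16.63   3.69  -0.04   0.  ] [ 430.3 -342.4  327.4] F [ 0.7 -0.2  0.6] q [-0.377  0.329 -0.288  0.001 -0.959  0.077] v 0.051
```

play_rows --moves '[[[0,0,-0.008],0,0]]'

```text
clock: 9.18
position: [430.3, -342.4, 324.8]
ee_rot: [-0.594, 0.805, 0.001, -0.001]
contact_force: [0.1, 0.1, -0.1]
gripper_width: 42.6
```

```bash
python3 ef.py
```

```text
9.18 eff [ -0.   -34.24  16.54   3.67  -0.04   0.  ] [ 430.3 -342.4  324.8] F [ 0.1  0.1 -0.1] q [-0.377  0.331 -0.291  0.001 -0.952  0.077] v 0.048
```

play_rows --moves '[[[0,0,-0.008],0,0]]'

```text
clock: 9.3
position: [430.3, -342.4, 322.2]
ee_rot: [-0.594, 0.805, 0.001, -0.001]
contact_force: [-0.2, 0.2, 0.7]
gripper_width: 42.8
```

```bash
python3 ef.py
```

```text
9.3 eff [  0.   -34.3   16.45   3.65  -0.04   0.  ] [ 430.3 -342.4  322.2] F [-0.2  0.2  0.7] q [-0.377  0.334 -0.294  0.001 -0.946  0.077] v 0.048
```

play_rows --moves '[[[0,0,-0.008],0,0]]'

```text
clock: 9.43
position: [430.2, -342.4, 319.5]
ee_rot: [-0.594, 0.805, 0.001, -0.001]
contact_force: [0.2, -0.4, -0.4]
gripper_width: 42.5
```

```bash
python3 ef.py
```

```text
9.43 eff [  0.   -34.36  16.37   3.63  -0.04   0.  ] [ 430.2 -342.4  319.5] F [ 0.2 -0.4 -0.4] q [-0.377  0.337 -0.297  0.001 -0.94   0.077] v 0.05
```

play_rows --moves '[[[0,0,-0.008],0,0]]'

```text
clock: 9.55
position: [430.3, -342.4, 316.9]
ee_rot: [-0.593, 0.805, 0.002, -0.001]
contact_force: [0.1, -0.1, 0.2]
gripper_width: 42.9
```

```bash
python3 ef.py
```

```text
9.55 eff [ -0.   -34.43  16.3    3.61  -0.04   0.  ] [ 430.3 -342.4  316.9] F [ 0.1 -0.1  0.2] q [-0.377  0.34  -0.301  0.001 -0.934  0.077] v 0.049
```

play_rows --moves '[[[0,0,-0.008],0,0],[[0,0,-0.016],0,0]]'

```text
clock: 9.8
position: [430.2, -342.4, 311.9]
ee_rot: [-0.594, 0.805, 0.002, -0.001]
contact_force: [-0.1, -0.1, 0.6]
gripper_width: 42.5
```

```bash
python3 ef.py; python3 - <<'E'
from h import *
p=snap('top','top8'); snap('scene','scene8')
a=cv2.imread('pics/top8.png')[40:300,40:400]; cv2.imwrite('pics/top8z.png',cv2.resize(a,(800,578),interpolation=cv2.INTER_CUBIC))
E
```

```text
9.8 eff [ -0.   -34.55  16.15   3.58  -0.04   0.  ] [ 430.2 -342.4  311.9] F [-0.1 -0.1  0.6] q [-0.377  0.345 -0.307  0.001 -0.923  0.077] v 0.045
```

View pics/top8z.png

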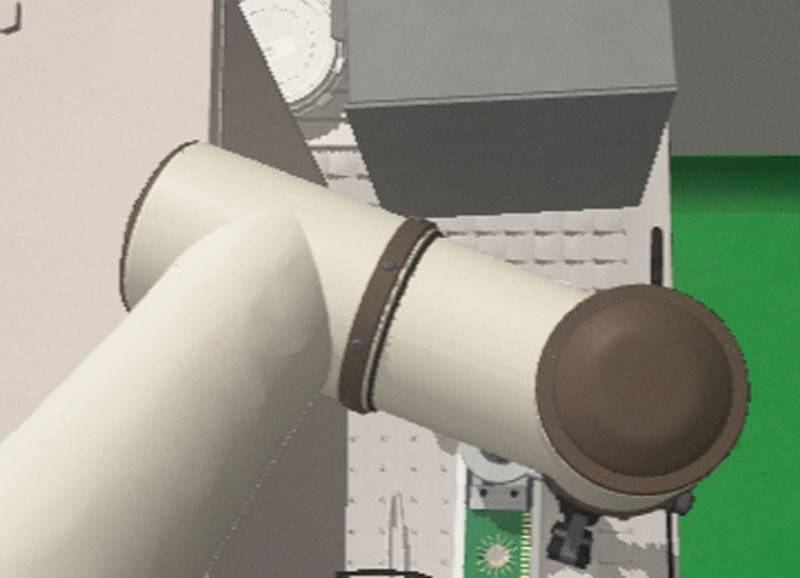

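View pics/scene8.png

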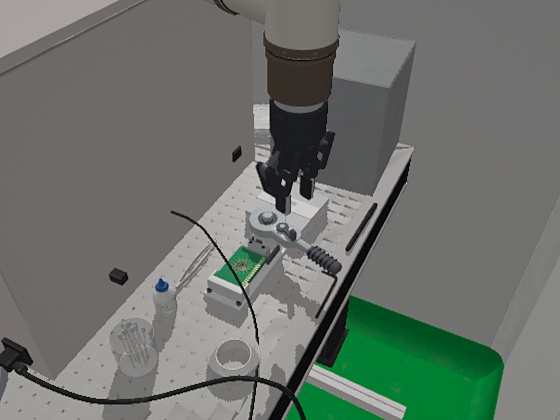

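```bash
python3 - <<'E'
from h import *
t=arm.get_image('top'); s=arm.get_image('scene')
for sgm in (150,180,200,215,230):
    X=(430+.368*sgm,-342.4+.93*sgm,437); print(sgm,np.round(X),np.round(w2pix(t,X)),np.round(w2pix(s,X)))
for Z in (395,437,470):
    print([pix2w(t,u,v,Z).round() for u,v in [(96,155),(108,135),(128,104)]])
E
python3 -c "
import cv2
a=cv2.imread('pics/scene8.png')[0:150,150:400]; cv2.imwrite('pics/s8z.png',cv2.resize(a,(800,480),interpolation=cv2.INTER_CUBIC))"
```

```text
150 [ 485. -203.  437.] [178. 167.] [220. -33.]
180 [ 496. -175.  437.] [150. 156.] [206. -38.]
200 [ 504. -156.  437.] [131. 149.] [197. -41.]
215 [ 509. -142.  437.] [117. 144.] [191. -44.]
230 [ 515. -128.  437.] [103. 138.] [184. -46.]
[array([ 510., -107.,  395.]), array([ 532., -119.,  395.]), array([ 566., -139.,  395.])]
[array([ 498., -123.,  437.]), array([ 518., -133.,  437.]), array([ 550., -152.,  437.])]
[array([ 488., -134.,  470.]), array([ 507., -144.,  470.]), array([ 537., -161.,  470.])]
```

View pics/s8z.png

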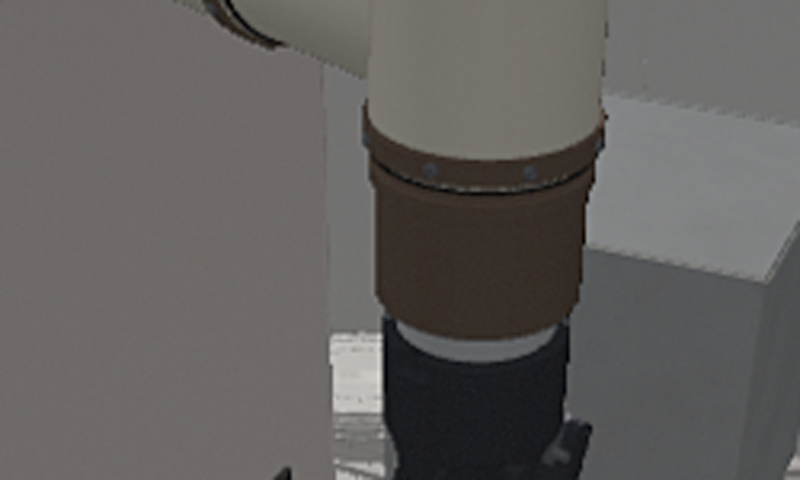

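play_rows --moves '[[[0,0,-0.008],0,0],[[0,0,-0.016],0,0]]'

```text
clock: 10.25
position: [430.3, -342.4, 307.2]
ee_rot: [-0.594, 0.805, 0.001, -0.001]
contact_force: [0.0, 0.2, 0.6]
gripper_width: 42.8
```

```bash
python3 ef.py
```

```text
10.25 eff [  0.   -34.77  16.06   3.56  -0.04   0.  ] [ 430.3 -342.4  307.2] F [0.  0.2 0.6] q [-0.377  0.351 -0.312  0.001 -0.911  0.077] v 0.046
```

play_rows --moves '[[[0,0,-0.008],0,0],[[0,0,-0.016],0,0]]'

```text
clock: 10.5
position: [430.2, -342.4, 302.2]
ee_rot: [-0.594, 0.805, 0.002, -0.001]
contact_force: [0.4, 0.0, 0.3]
gripper_width: 42.7
```

```bash
python3 ef.py
```

```text
10.5 eff [ -0.   -34.86  15.87   3.52  -0.04   0.  ] [ 430.2 -342.4  302.2] F [0.4 0.  0.3] q [-0.377  0.357 -0.318  0.001 -0.9    0.077] v 0.047
```

play_rows --moves '[[[0,0,-0.01],0,0],[[0,0,-0.02],0,0],[[0,0,-0.03],0,0]]'

```text
clock: 10.88
position: [430.3, -342.4, 292.9]
ee_rot: [-0.594, 0.805, 0.002, -0.001]
contact_force: [-0.2, -0.6, -0.3]
gripper_width: 42.4
```

```bash
python3 ef.py
```

```text
10.88 eff [ -0.   -35.15  15.59   3.46  -0.05   0.  ] [ 430.3 -342.4  292.9] F [-0.2 -0.6 -0.3] q [-0.377  0.368 -0.329  0.001 -0.878  0.077] v 0.056
```

play_rows --moves '[[[0,0,-0.01],0,0],[[0,0,-0.02],0,0],[[0,0,-0.03],0,0]]'

```text
clock: 11.25
position: [430.3, -342.4, 283.7]
ee_rot: [-0.594, 0.805, 0.002, -0.001]
contact_force: [-0.7, -0.3, -0.2]
gripper_width: 42.6
```

```bash
python3 ef.py;  python3 - <<'E'
from h import *
p=snap('top','top9'); snap('scene','scene9'); snap('wrist','wrist9')
a=cv2.imread('pics/top9.png')[40:300,40:400]; cv2.imwrite('pics/top9z.png',cv2.resize(a,(800,578),interpolation=cv2.INTER_CUBIC))
a=cv2.imread('pics/scene9.png')[0:300,150:430]; cv2.imwrite('pics/scene9z.png',cv2.resize(a,(560,600),interpolation=cv2.INTER_CUBIC))
E
```

```text
11.25 eff [ -0.   -35.43  15.31   3.39  -0.05   0.  ] [ 430.3 -342.4  283.7] F [-0.7 -0.3 -0.2] q [-0.377  0.379 -0.339  0.001 -0.857  0.077] v 0.057
```

View pics/top9z.png

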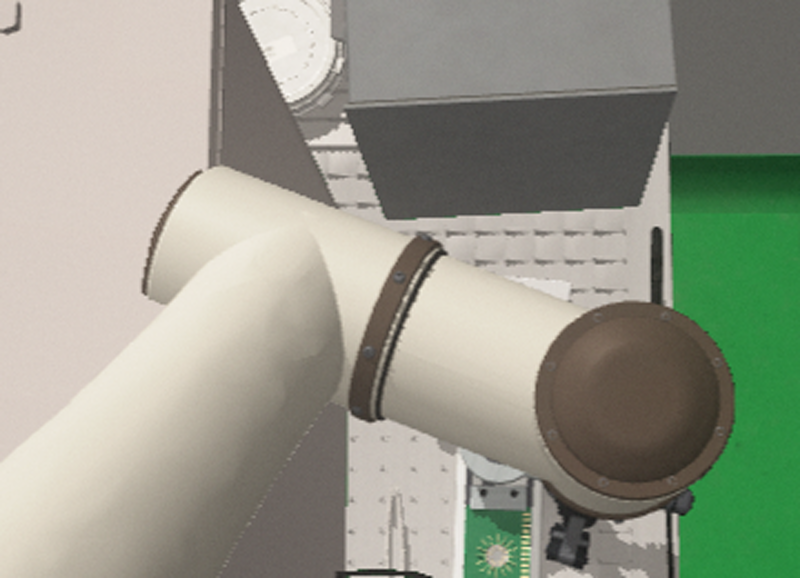

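View pics/scene9z.png

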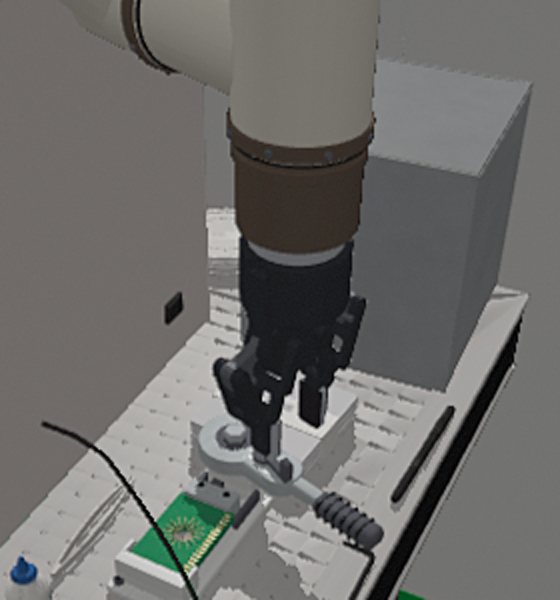

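View pics/wrist9.png

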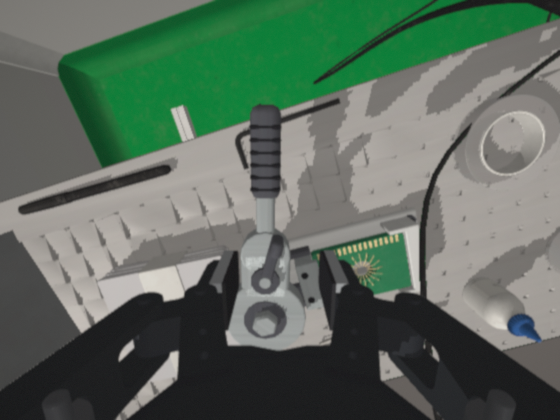

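play_rows --moves '[[[0,0,-0.02],0,0],[[0,0,-0.04],0,0],[[0,0,-0.06],0,0]]'

```text
clock: 11.78
position: [430.1, -342.4, 265.2]
ee_rot: [-0.594, 0.805, 0.002, -0.002]
contact_force: [0.1, -0.5, -0.7]
gripper_width: 43.0
```

```bash
python3 ef.py
```

```text
11.78 eff [ -0.   -36.24  14.77   3.26  -0.08   0.  ] [ 430.1 -342.4  265.2] F [ 0.1 -0.5 -0.7] q [-0.377  0.402 -0.359  0.001 -0.814  0.076] v 0.113
```

play_rows --moves '[[[0,0,-0.02],0,0],[[0,0,-0.04],0,0],[[0,0,-0.06],0,0],[[0,0,-0.06],0,0]]'

```text
clock: 12.28
position: [430.0, -342.3, 246.5]
ee_rot: [-0.593, 0.805, 0.002, -0.002]
contact_force: [-0.6, -0.1, 0.2]
gripper_width: 42.6
```

```bash
python3 ef.py;  python3 - <<'E'
from h import *
snap('scene','scene10'); snap('wrist','wrist10')
a=cv2.imread('pics/scene10.png')[140:320,200:370]; b=cv2.imread('pics/wrist10.png')[80:380,130:430]
cv2.imwrite('pics/z10.png',np.hstack([cv2.resize(a,(400,424),interpolation=cv2.INTER_CUBIC),cv2.resize(b,(400,424))]))
E
```

```text
12.28 eff [ 1.000e-02 -3.629e+01  1.396e+01  3.100e+00  1.000e-02 -0.000e+00] [ 430.  -342.3  246.5] F [-0.6 -0.1  0.2] q [-0.377  0.427 -0.377  0.001 -0.772  0.076] v 0.011
```

View pics/z10.png

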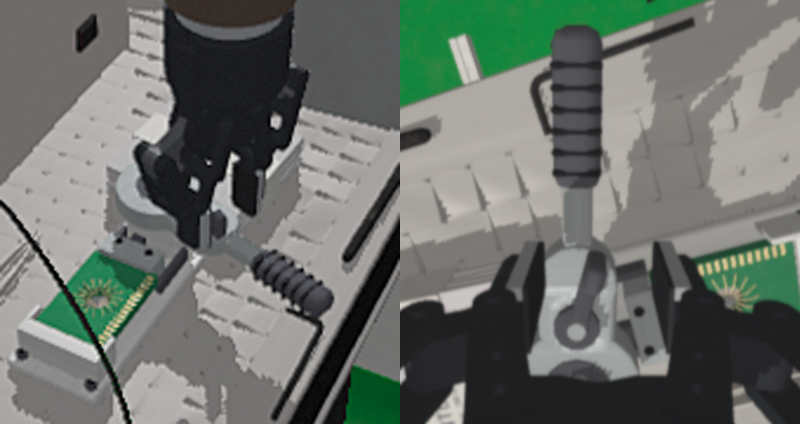

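play_rows --moves '[[[0.025,-0.008,0],0,0],[[0.045,-0.014,0],0,0],[[0.065,-0.02,0],0,0],[[0.08,-0.025,0],0,0],[[0.095,-0.029,0],0,0],[[0.095,-0.029,0],0,0]]'

```text
clock: 13.12
position: [459.4, -351.2, 247.3]
ee_rot: [-0.594, 0.805, 0.001, -0.001]
contact_force: [-0.6, -0.1, -0.1]
gripper_width: 42.7
```

```bash
python3 ef.py;  python3 - <<'E'
from h import *
snap('wrist','wrist11')
b=cv2.imread('pics/wrist11.png')[80:380,130:430]
cv2.imwrite('pics/z11.png',cv2.resize(b,(600,600)))
E
```

```text
13.12 eff [-3.000e-02 -3.871e+01  1.457e+01  3.250e+00 -2.000e-02 -0.000e+00] [ 459.4 -351.2  247.3] F [-0.6 -0.1 -0.1] q [-0.373  0.465 -0.306  0.001 -0.803  0.072] v 0.01
```

View pics/z11.png

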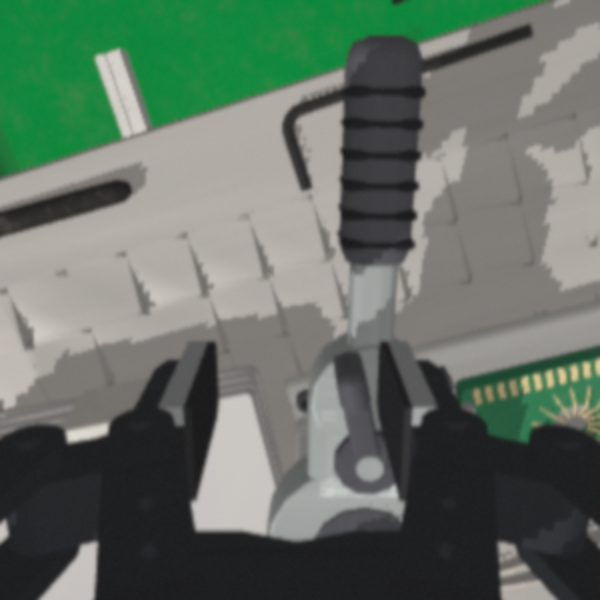

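play_rows --moves '[[[-0.04,0.012,0],0,0],[[-0.05,0.015,0.06],0,0],[[-0.08,-0.03,0.12],0,0],[[-0.12,-0.1,0.12],0,0],[[-0.12,-0.133,0.1],0,0],[[-0.12,-0.133,0.1],0,0]]'

```text
clock: 13.92
position: [422.6, -391.1, 276.3]
ee_rot: [-0.593, 0.805, 0.002, -0.002]
contact_force: [-0.1, 0.1, -0.5]
gripper_width: 42.3
```

```bash
python3 ef.py;  python3 - <<'E'
from h import *
snap('wrist','wrist12'); t=snap('top','top12');s=snap('scene','scene12')
b=cv2.imread('pics/wrist12.png')[40:400,130:430]
a=cv2.imread('pics/scene12.png')[140:320,200:370]
cv2.imwrite('pics/z12.png',np.hstack([cv2.resize(b,(400,480)),cv2.resize(a,(400,480))]))
print([(d['centre'],d['conf']) for d in arm.look_for('lever_tip',s)],[(d['centre'],d['conf']) for d in arm.look_for('handle_grip',s)])
E
```

```text
13.93 eff [-4.100e-01 -3.794e+01  1.555e+01  3.470e+00  2.000e-02  3.000e-02] [ 422.6 -391.1  276.3] F [-0.1  0.1 -0.5] q [-0.465  0.426 -0.282  0.001 -0.868  0.164] v 0.017
[([442.5, -322.1, 67.9], 0.56), ([351.6, -199.0, 5.9], 0.47)] [([431.9, -320.6, 62.7], 0.97), ([376.3, -275.7, 30.3], 0.52)]
```

View pics/z12.png

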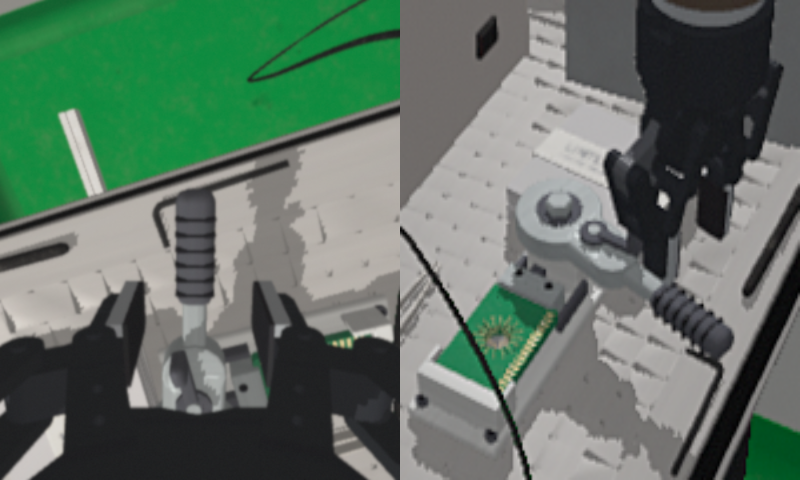

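play_rows --moves '[[[0,0,-0.07],0,0],[[0,0,-0.14],0,0],[[0,0,-0.2],0,0],[[0,0,-0.2],0,0]]'

```text
clock: 14.68
position: [423.2, -390.0, 215.9]
ee_rot: [-0.594, 0.804, 0.003, -0.002]
contact_force: [-0.6, -1.0, 0.2]
gripper_width: 43.1
```

```bash
python3 ef.py;  python3 - <<'E'
from h import *
snap('wrist','wrist13'); s=snap('scene','scene13')
b=cv2.imread('pics/wrist13.png')[40:400,130:430]
a=cv2.imread('pics/scene13.png')[140:320,200:370]
cv2.imwrite('pics/z13.png',np.hstack([cv2.resize(b,(400,480)),cv2.resize(a,(400,480))]))
E
```

```text
14.68 eff [ 1.000e-02 -3.900e+01  1.321e+01  2.910e+00  5.000e-02 -0.000e+00] [ 423.2 -390.   215.9] F [-0.6 -1.   0.2] q [-0.463  0.505 -0.339  0.001 -0.735  0.163] v 0.03
```

View pics/z13.png

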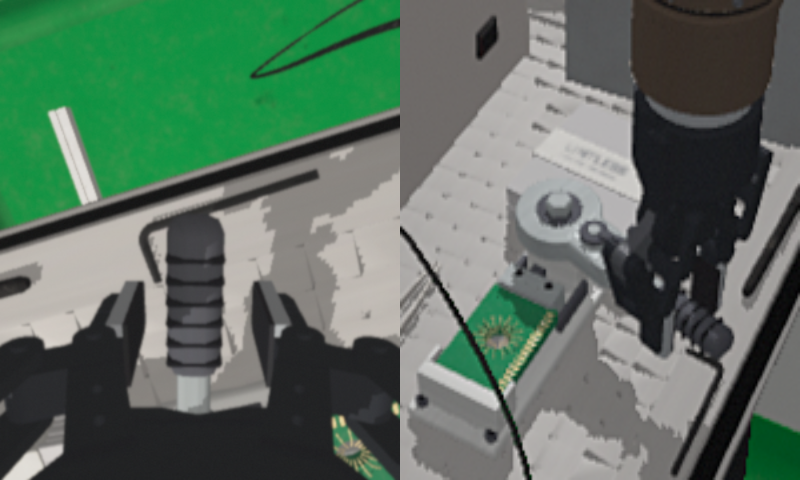

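Straddling the grip. Swing counter-clockwise, first half.

play_rows --moves '[[[0.024,-0.007,0],0.12,0],[[0.047,-0.012,0],0.24,0],[[0.07,-0.015,0],0.36,0],[[0.094,-0.017,0],0.48,0],[[0.118,-0.017,0],0.6,0],[[0.142,-0.016,0],0.72,0],[[0.166,-0.014,0],0.84,0],[[0.189,-0.01,0],0.955,0],[[0.189,-0.01,0],0.955,0]]'

```text
clock: 15.9
position: [480.6, -393.7, 218.7]
ee_rot: [0.775, -0.632, -0.0, 0.002]
contact_force: [-1.6, -0.1, 2.1]
gripper_width: 42.7
```

```bash
python3 ef.py; python3 st.py; python3 - <<'E'
from h import *
snap('wrist','wrist14'); s=snap('scene','scene14')
b=cv2.imread('pics/wrist14.png')[40:400,130:430]
a=cv2.imread('pics/scene14.png')[140:320,200:370]
cv2.imwrite('pics/z14.png',np.hstack([cv2.resize(b,(400,480)),cv2.resize(a,(400,480))]))
E
```

```text
15.9 eff [  1.32 -42.34  14.9    2.87   0.41   0.1 ] [ 480.6 -393.7  218.7] F [-1.6 -0.1  2.1] q [-0.426  0.56  -0.22   0.004 -0.792  0.624] v 0.013
15.9 [-0.426  0.56  -0.22   0.004 -0.792  0.624] [ 480.6 -393.7  218.7] [ 0.775 -0.632 -0.     0.002] [-1.6 -0.1  2.1] 42.7
tool x yaw deg -78.5
```

View pics/z14.png

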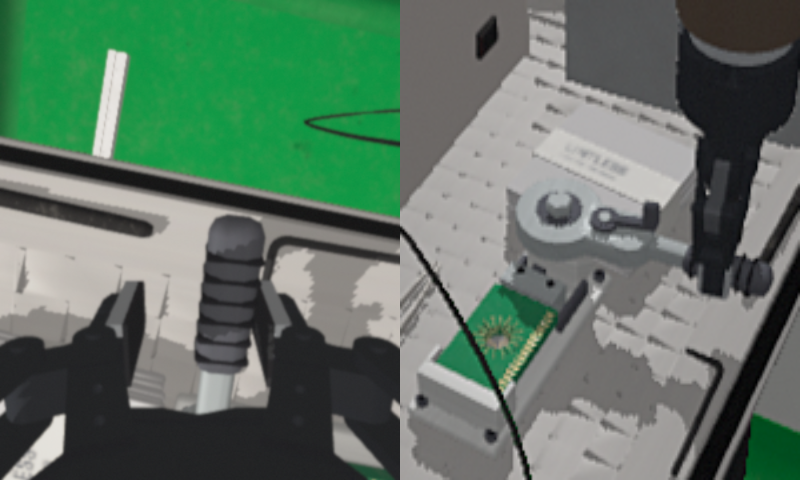

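play_rows --moves '[[[0.023,0.005,0],0.12,0],[[0.046,0.012,0],0.24,0],[[0.069,0.02,0],0.36,0],[[0.091,0.03,0],0.48,0],[[0.112,0.041,0],0.6,0],[[0.132,0.054,0],0.72,0],[[0.152,0.067,0],0.84,0],[[0.171,0.082,0],0.955,0],[[0.171,0.082,0],0.955,0]]'

```text
clock: 17.12
position: [532.1, -369.0, 218.6]
ee_rot: [0.907, -0.422, 0.001, 0.002]
contact_force: [0.5, -0.3, -0.5]
gripper_width: 43.3
```

```bash
python3 ef.py; python3 st.py; python3 - <<'E'
from h import *
snap('top','top15'); s=snap('scene','scene15')
a=cv2.imread('pics/scene15.png')[140:320,200:370]; b=cv2.imread('pics/top15.png')[160:340,200:370]
cv2.imwrite('pics/z15.png',np.hstack([cv2.resize(b,(400,424),interpolation=cv2.INTER_CUBIC),cv2.resize(a,(400,424),interpolation=cv2.INTER_CUBIC)]))
E
```

```text
17.12 eff [  0.69 -45.35  15.01   3.17  -0.     0.08] [ 532.1 -369.   218.6] F [ 0.5 -0.3 -0.5] q [-0.356  0.595 -0.15   0.004 -0.825  1.053] v 0.011
17.12 [-0.356  0.595 -0.15   0.004 -0.825  1.053] [ 532.1 -369.   218.6] [ 0.907 -0.422  0.001  0.002] [ 0.5 -0.3 -0.5] 43.3
tool x yaw deg -49.9
```

View pics/z15.png

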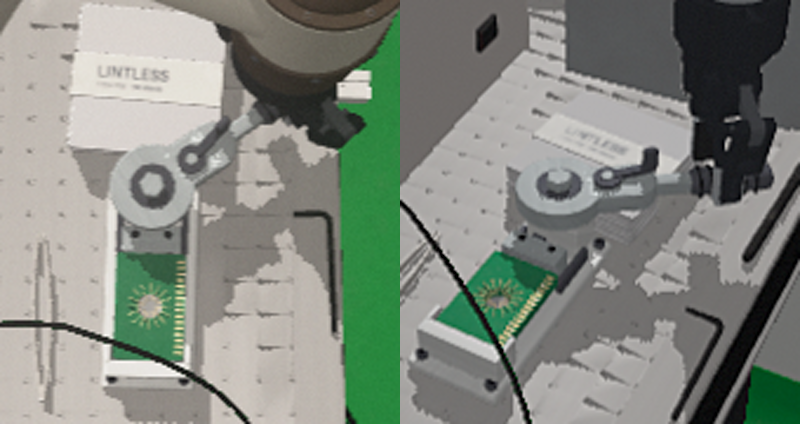

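```bash
python3 - <<'E'
import cv2,numpy as np
A=[cv2.resize(cv2.imread('pics/%s.png'%n)[225:290,235:295],(390,422),interpolation=cv2.INTER_CUBIC) for n in('top0','top15')]
B=[cv2.resize(cv2.imread('pics/%s.png'%n)[220:285,215:290],(390,338),interpolation=cv2.INTER_CUBIC) for n in('scene0','scene15')]
cv2.imwrite('pics/jaw15.png',np.hstack(A)); cv2.imwrite('pics/jaw15s.png',np.hstack(B))
t0=cv2.cvtColor(cv2.imread('pics/top0.png'),6); t1=cv2.cvtColor(cv2.imread('pics/top15.png'),6)
for r in range(256,276): print(r,t0[r,256:268:4],t1[r,256:268:4])
E
```

```text
256 [145 119 168] [122 116 174]
257 [143  76  89] [115 115  91]
258 [117  88 127] [ 67 127 127]
259 [124 128 128] [ 54 124 127]
260 [ 84 123 127] [ 72 128 127]
261 [ 59 125 125] [128 130 129]
262 [ 75 126 126] [128 123 129]
263 [122 130 130] [129 127 124]
264 [164 130 129] [162 126 125]
265 [165 126 129] [156 131 125]
266 [182 128 126] [134 128 126]
267 [181 128 126] [100 115  97]
268 [179 130 128] [76 80 79]
269 [71 78 85] [77 79 78]
270 [76 79 80] [78 79 77]
271 [75 80 78] [107  78  78]
272 [96 80 80] [106  78  81]
273 [105  95  81] [106  96  81]
274 [106  97  79] [105 100  80]
275 [109 105  78] [108 106  79]
```

View pics/jaw15.png

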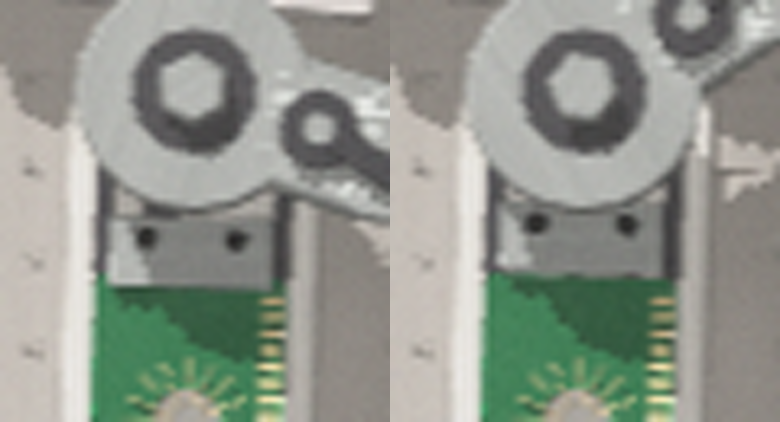

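View pics/jaw15s.png

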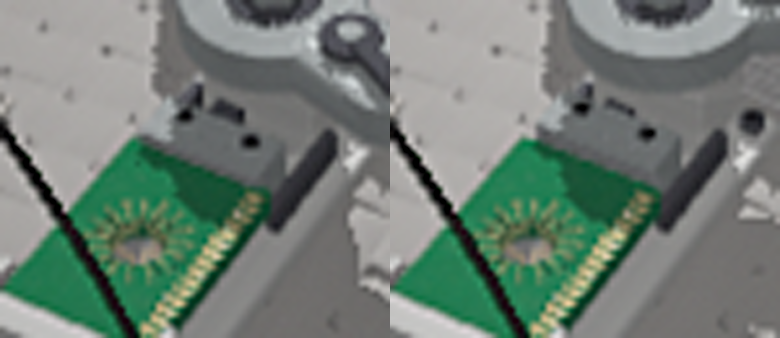

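play_rows --moves '[[[0.018,0.016,0],0.12,0],[[0.035,0.033,0],0.24,0],[[0.05,0.051,0],0.36,0],[[0.065,0.07,0],0.48,0]]'

```text
clock: 17.73
position: [551.1, -348.5, 218.7]
ee_rot: [0.952, -0.305, 0.001, 0.002]
contact_force: [-1.9, -5.5, -1.6]
gripper_width: 42.5
```

```bash
python3 ef.py
```

```text
17.73 eff [  3.44 -46.68  15.65   2.36   0.13  -0.24] [ 551.1 -348.5  218.7] F [-1.9 -5.5 -1.6] q [-0.316  0.601 -0.137  0.005 -0.831  1.264] v 0.412
```

play_rows --moves '[[[0.013,0.02,0],0.12,0],[[0.026,0.041,0],0.24,0],[[0.037,0.062,0],0.36,0],[[0.046,0.084,0],0.475,0],[[0.046,0.084,0],0.475,0]]'

```text
clock: 18.35
position: [565.2, -323.0, 218.8]
ee_rot: [0.983, -0.185, 0.001, 0.002]
contact_force: [0.3, -0.7, 0.0]
gripper_width: 42.5
```

```bash
python3 ef.py; python3 - <<'E'
from h import *
snap('top','top16'); s=snap('scene','scene16')
A=[cv2.resize(cv2.imread('pics/%s.png'%n)[225:290,235:295],(390,422),interpolation=cv2.INTER_CUBIC) for n in('top0','top16')]
cv2.imwrite('pics/jaw16.png',np.hstack(A))
E
```

```text
18.35 eff [ 9.000e-02 -4.549e+01  1.498e+01  3.360e+00  3.000e-02  8.000e-02] [ 565.2 -323.   218.8] F [ 0.3 -0.7  0. ] q [-0.271  0.599 -0.141  0.004 -0.828  1.468] v 0.011
```

View pics/jaw16.png

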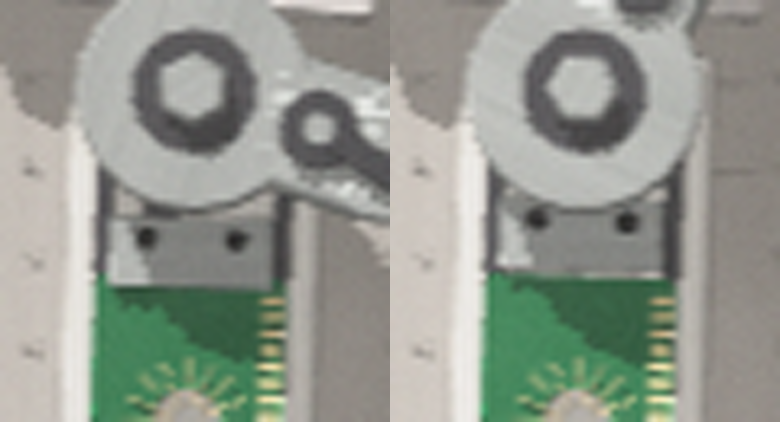

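View pics/scene16.png

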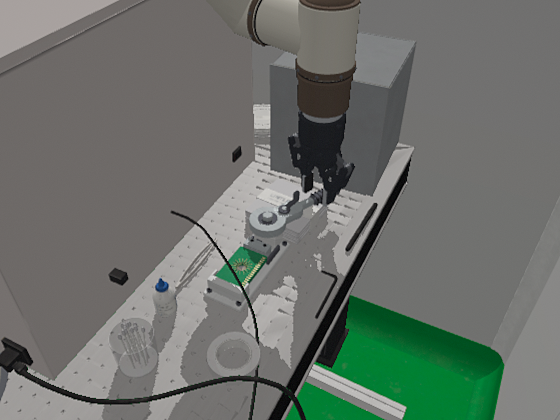

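```bash
python3 - <<'E'
from h import *
def dark(fn,box):
    g=cv2.cvtColor(cv2.imread('pics/%s.png'%fn),6).astype(float); x0,y0,x1,y1=box
    p=g[y0:y1,x0:x1]; w=np.clip(95-p,0,None); 
    ys,xs=np.mgrid[y0:y1,x0:x1]; return (w*xs).sum()/w.sum(),(w*ys).sum()/w.sum()
t=arm.get_image('top')
for fn in('top0','top12','top15','top16'):
    r=[]
    for box in [(253,255,261,266),(266,255,275,266)]:
        c=dark(fn,box); r.append(pix2w(t,*c,36)[:2].round(1))
    print(fn,r)
E
python3 - <<'E'
import cv2,numpy as np
A=[cv2.resize(cv2.imread('pics/%s.png'%n)[225:280,225:290],(390,330),interpolation=cv2.INTER_CUBIC) for n in('scene0','scene16')]
cv2.imwrite('pics/jaw16s.png',np.hstack(A))
E
```

```text
top0 [array([ 423.8, -267.6]), array([ 421.1, -290.8])]
top12 [array([ 423.9, -267.6]), array([ 421.1, -290.7])]
top15 [array([ 425.8, -266.8]), array([ 425.6, -290.9])]
top16 [array([ 427. , -266.9]), array([ 425.9, -290.9])]
```

View pics/jaw16s.png

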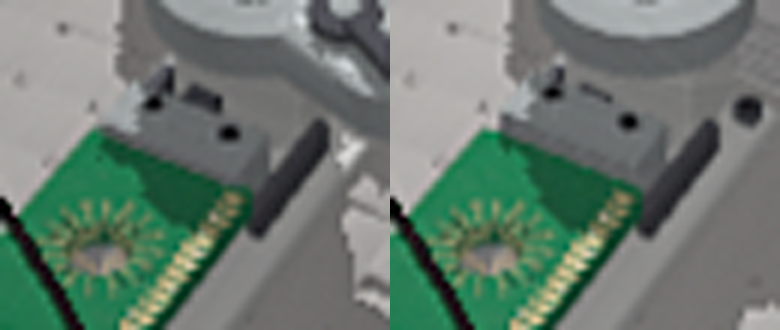

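```bash
python3 - <<'E'
import cv2,numpy as np
A=[cv2.resize(cv2.imread('pics/%s.png'%n)[150:280,225:355],(400,400),interpolation=cv2.INTER_CUBIC) for n in('top15','top16')]
cv2.imwrite('pics/h16.png',np.hstack(A))
E
```

```text
(no output)
```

View pics/h16.png

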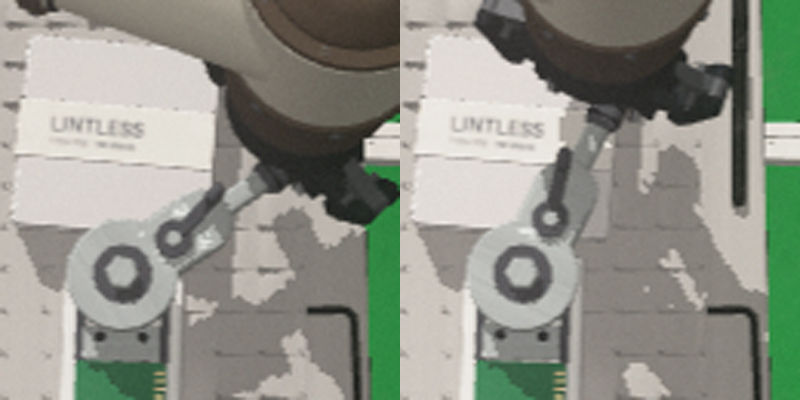

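```bash
python3 - <<'E'
from h import *
t=arm.get_image('top')
for fn in('top0','top12','top15','top16'):
    im=cv2.imread('pics/%s.png'%fn).astype(float); exc=im[:,:,1]-im[:,:,2]
    rows=[]
    for u in (256,258,260,262,264,266,268,270,272):
        c=exc[255:290,u]; k=np.argmax(c>12); rows.append(255+k-1+(12-c[k-1])/(c[k]-c[k-1]))
    print(fn,np.round(rows,2), np.round([pix2w(t,264,np.median(rows),30)[0]],1))
E
```

```text
top0 [268.42 268.41 268.53 268.52 268.48 268.61 269.   269.   268.82] [409.5]
top12 [268.38 268.33 268.59 268.5  268.5  268.6  269.04 269.   269.04] [409.4]
top15 [266.27 266.52 266.58 266.56 266.89 267.1  267.16 267.13 267.3 ] [412.4]
top16 [266.34 266.48 266.62 266.57 266.8  267.1  267.12 267.22 267.31] [412.5]
```

```bash
python3 - <<'E'
from h import *
s=arm.get_image('scene'); t=arm.get_image('top')
a=np.array(w2pix(s,(421,-291,36))); print(a,np.array(w2pix(s,(431,-291,36)))-a)
T=cv2.cvtColor(cv2.imread('pics/scene0.png'),6)
print('scene')
for n in ('scene12','scene13','scene14','scene15','scene16'):
    g=cv2.cvtColor(cv2.imread('pics/%s.png'%n),6)
    for (x,y) in [(263,247),(250,242)]:
        up=8; tp=cv2.resize(T[y-5:y+6,x-5:x+6],None,fx=up,fy=up,interpolation=cv2.INTER_CUBIC); gg=cv2.resize(g[y-14:y+15,x-14:x+15],None,fx=up,fy=up,interpolation=cv2.INTER_CUBIC)
        r=cv2.matchTemplate(gg,tp,cv2.TM_CCOEFF_NORMED); _,v,_,l=cv2.minMaxLoc(r); print(n,(l[0]/up-9,l[1]/up-9),round(v,2))
E
```

```text
[262.03334028 245.8910433 ] [ 2.87294884 -3.8340381 ]
scene
scene12 (0.0, 0.0) 1.0
scene12 (0.0, 0.0) 1.0
scene13 (0.0, 0.0) 1.0
scene13 (0.0, 0.0) 1.0
scene14 (0.5, -0.875) 0.96
scene14 (0.25, -0.625) 0.94
scene15 (1.0, -1.5) 0.9
scene15 (0.5, -1.125) 0.84
scene16 (1.375, -1.875) 0.85
scene16 (0.625, -1.375) 0.8
```

```bash
python3 - <<'E'
from h import *
for n in ('top0','top12','top15','top16'):
    g=cv2.cvtColor(cv2.imread('pics/%s.png'%n),6).astype(np.float32)
    p=g[225:253,250:279]; up=cv2.resize(p,None,fx=10,fy=10,interpolation=cv2.INTER_CUBIC)
    cv2.imwrite('pics/hex_%s.png'%n,up)
    c=np.array([264.3-250+.5,238.7-225+.5])*10
    # refine center via dark ring
    best=None
    m=(up>115).astype(np.uint8); k,l,st,cen=cv2.connectedComponentsWithStats(m)
    lab=l[int(c[1]),int(c[0])]; ys,xs=np.where(l==lab); cx,cy=xs.mean(),ys.mean(); a=np.arctan2(-(ys-cy),xs-cx); r=np.hypot(ys-cy,xs-cx)
    z=(r**6*np.exp(1j*6*a)).sum(); print(n,lab,len(xs),cx,cy,'angle mod60',np.degrees(np.angle(z))/6,abs(z)/(r**6).sum())
E
python3 -c "
import cv2,numpy as np
cv2.imwrite('pics/hex.png',np.hstack([cv2.imread('pics/hex_%s.png'%n)[:, :260] for n in('top0','top15','top16')]))"
```

```text
top0 2 8557 144.09068598807994 132.1475984574033 angle mod60 29.33760478739849 0.1975390373656986
top12 2 8275 144.15987915407854 132.26682779456192 angle mod60 29.825197094874955 0.19348187111721046
top15 2 8431 144.30269244454988 131.59637053730282 angle mod60 -10.355453513356514 0.1920088408733316
top16 2 8811 144.77085461355125 132.53319713993872 angle mod60 -1.7454393836384978 0.18246122727940003[ WARN:0@0.458] global loadsave.cpp:1063 imwrite_ Unsupported depth image for selected encoder is fallbacked to CV_8U.
```

View pics/hex.png

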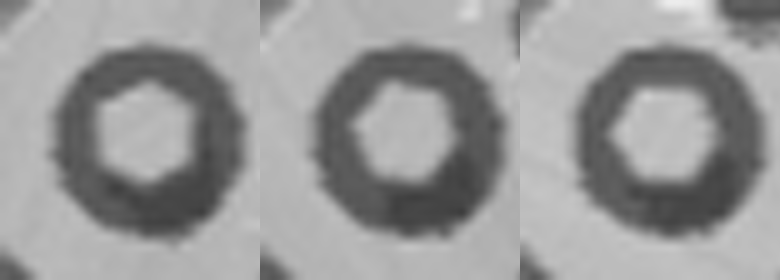

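play_rows --moves '[[[-0.025,-0.052,0],-0.287,0],[[-0.063,-0.106,0],-0.62,0],[[-0.111,-0.154,0],-0.953,0],[[-0.111,-0.154,0],-0.953,0]]'

```text
clock: 19.15
position: [531.0, -370.3, 218.9]
ee_rot: [0.907, -0.421, 0.001, 0.002]
contact_force: [0.7, 0.2, -0.0]
gripper_width: 42.9
```

play_rows --moves '[[[-0.055,-0.038,0],-0.333,0],[[-0.115,-0.067,0],-0.667,0],[[-0.173,-0.083,0],-0.967,0],[[-0.173,-0.083,0],-0.967,0]]'

```text
clock: 19.65
position: [478.9, -395.1, 219.1]
ee_rot: [0.774, -0.634, 0.0, 0.002]
contact_force: [0.4, 0.3, -0.5]
gripper_width: 42.8
```

```bash
cat > jaw.py <<'E'
import sys
from h import *
n=sys.argv[1]
t=snap('top','top'+n); s=snap('scene','scene'+n)
A=[cv2.resize(cv2.imread('pics/top%s.png'%n)[150:340,225:355],(400,585),interpolation=cv2.INTER_CUBIC),cv2.resize(cv2.imread('pics/scene%s.png'%n)[170:320,205:305],(390,585),interpolation=cv2.INTER_CUBIC)]
cv2.imwrite('pics/j%s.png'%n,np.hstack(A))
for k in ('0',n):
    g=cv2.cvtColor(cv2.imread('pics/top%s.png'%k),6).astype(np.float32)
    up=cv2.resize(g[225:253,250:279],None,fx=10,fy=10,interpolation=cv2.INTER_CUBIC)
    m=(up>115).astype(np.uint8); _,l,st,cen=cv2.connectedComponentsWithStats(m)
    lab=l[142,148]; ys,xs=np.where(l==lab); cx,cy=xs.mean(),ys.mean(); a=np.arctan2(-(ys-cy),xs-cx); r=np.hypot(ys-cy,xs-cx)
    z=(r**6*np.exp(1j*6*a)).sum(); print(k,len(xs),'hex angle mod60',np.degrees(np.angle(z))/6)
T=cv2.cvtColor(cv2.imread('pics/scene0.png'),6); g=cv2.cvtColor(cv2.imread('pics/scene%s.png'%n),6)
for (x,y) in [(263,247),(250,242)]:
    up=8; tp=cv2.resize(T[y-5:y+6,x-5:x+6],None,fx=up,fy=up,interpolation=cv2.INTER_CUBIC); gg=cv2.resize(g[y-14:y+15,x-14:x+15],None,fx=up,fy=up,interpolation=cv2.INTER_CUBIC)
    r=cv2.matchTemplate(gg,tp,cv2.TM_CCOEFF_NORMED); _,v,_,l=cv2.minMaxLoc(r); print('jaw shift px (2.87,-3.83 per 10mm)',(l[0]/up-9,l[1]/up-9),round(v,2))
E
python3 ef.py; python3 jaw.py 17
```

```text
19.65 eff [ -0.39 -43.34  14.09   3.12   0.    -0.22] [ 478.9 -395.1  219.1] F [ 0.4  0.3 -0.5] q [-0.429  0.559 -0.221  0.006 -0.791  0.623] v 0.028
0 8557 hex angle mod60 29.33760478739849
17 8455 hex angle mod60 -1.6113574343966925
jaw shift px (2.87,-3.83 per 10mm) (1.375, -1.875) 0.85
jaw shift px (2.87,-3.83 per 10mm) (0.625, -1.375) 0.8
```

View pics/j17.png

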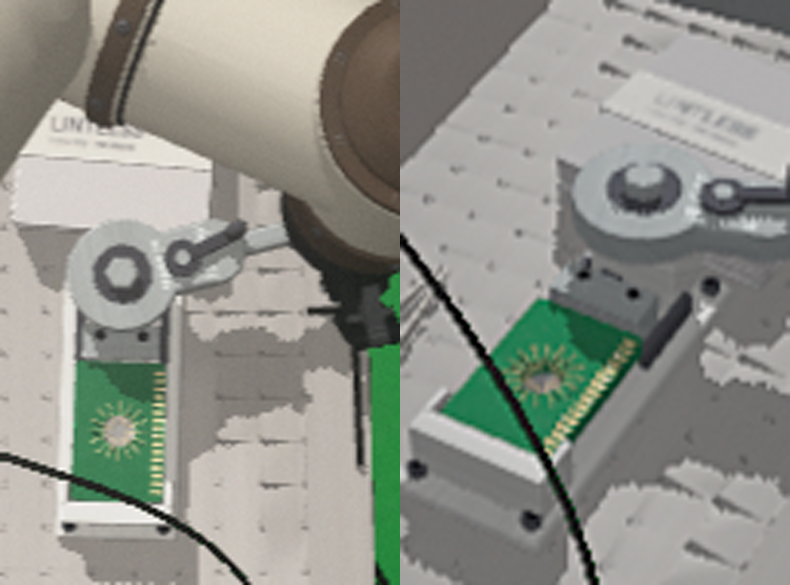

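play_rows --moves '[[[-0.07,-0.007,0],0,0],[[-0.153,0.004,0],0,0],[[-0.153,0.004,0],0,0]]'

```text
clock: 20.12
position: [433.9, -393.7, 219.6]
ee_rot: [0.774, -0.633, 0.001, 0.002]
contact_force: [0.1, 0.2, 0.3]
gripper_width: 42.8
```

play_rows --moves '[[[0.03,-0.005,0],0,0],[[0.061,-0.008,0],0,0],[[0.092,-0.008,0],0,0],[[0.122,-0.006,0],0.05,0],[[0.153,-0.001,0],0.15,0],[[0.183,0.006,0],0.25,0],[[0.212,0.015,0],0.37,0],[[0.24,0.027,0],0.49,0],[[0.268,0.041,0],0.61,0],[[0.294,0.057,0],0.73,0],[[0.319,0.075,0],0.85,0],[[0.342,0.096,0],0.95,0]]'

```text
clock: 21.62
position: [537.6, -365.1, 219.6]
ee_rot: [0.907, -0.421, 0.002, 0.002]
contact_force: [-1.2, -3.6, -0.7]
gripper_width: 42.7
```

```bash
python3 ef.py; python3 jaw.py 18
```

```text
21.62 eff [ 1.610e+00 -4.582e+01  1.501e+01  2.700e+00 -1.000e-02 -2.000e-01] [ 537.6 -365.1  219.6] F [-1.2 -3.6 -0.7] q [-0.347  0.597 -0.144  0.006 -0.826  1.045] v 0.31
0 8557 hex angle mod60 29.33760478739849
18 8559 hex angle mod60 -1.6413044042456582
jaw shift px (2.87,-3.83 per 10mm) (1.375, -1.875) 0.86
jaw shift px (2.87,-3.83 per 10mm) (0.625, -1.375) 0.8
```

View pics/j18.png

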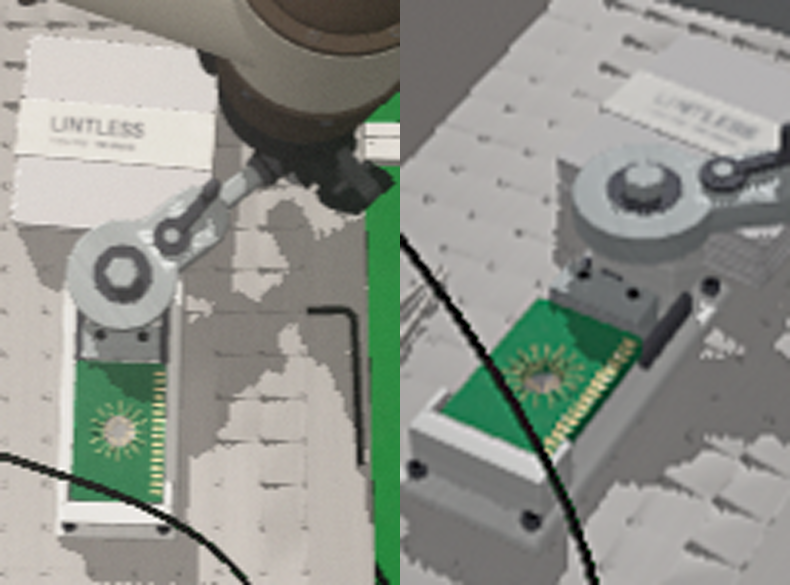

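play_rows --moves '[[[0.019,0.02,0],0.13,0],[[0.036,0.04,0],0.26,0],[[0.052,0.062,0],0.4,0],[[0.066,0.085,0],0.53,0],[[0.079,0.108,0],0.66,0],[[0.09,0.133,0],0.8,0],[[0.099,0.158,0],0.93,0],[[0.106,0.184,0],1,0],[[0.112,0.21,0],1,0]]'

```text
clock: 22.85
position: [572.4, -301.4, 220.0]
ee_rot: [0.985, -0.173, 0.004, 0.001]
contact_force: [0.7, -4.3, -1.3]
gripper_width: 42.9
```

```bash
python3 ef.py; python3 jaw.py 19
```

```text
22.85 eff [ 1.290e+00 -4.500e+01  1.385e+01  2.320e+00 -6.100e-01  4.000e-02] [ 572.4 -301.4  220. ] F [ 0.7 -4.3 -1.3] q [-0.235  0.592 -0.152  0.003 -0.819  1.456] v 0.107
0 8557 hex angle mod60 29.33760478739849
19 8877 hex angle mod60 -2.0655464207908114
jaw shift px (2.87,-3.83 per 10mm) (1.375, -1.75) 0.85
jaw shift px (2.87,-3.83 per 10mm) (0.625, -1.375) 0.79
```

View pics/j19.png

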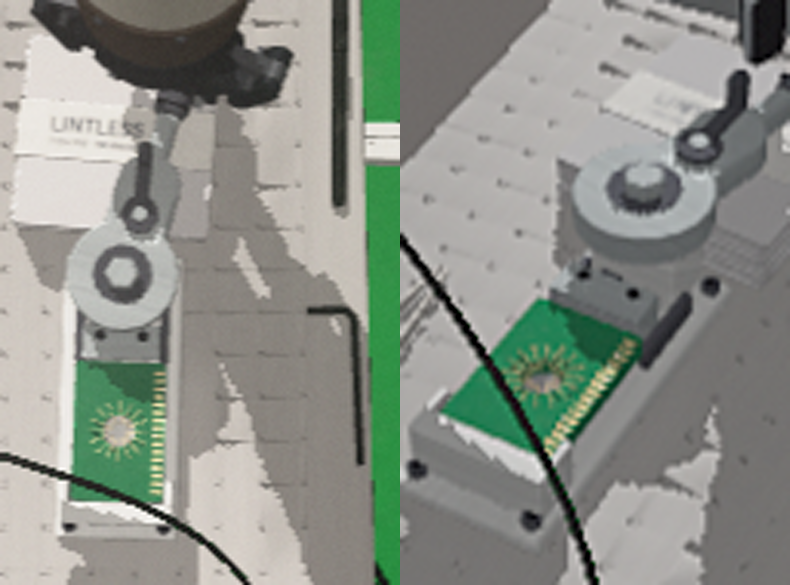

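play_rows --moves '[[[-0.03,-0.095,0],-0.4,0],[[-0.084,-0.18,0],-0.75,0],[[-0.131,-0.227,0],-1,0],[[-0.131,-0.227,0],-1,0]]'

```text
clock: 23.45
position: [532.5, -369.5, 219.9]
ee_rot: [0.907, -0.422, 0.003, 0.002]
contact_force: [-0.2, -0.8, 0.1]
gripper_width: 42.7
```

play_rows --moves '[[[-0.055,-0.038,0],-0.333,0],[[-0.115,-0.067,0],-0.667,0],[[-0.18,-0.084,0],-0.95,0],[[-0.233,-0.089,0],-1,0],[[-0.233,-0.089,0],-1,0],[[-0.207,-0.089,0],-1,0],[[-0.207,-0.089,0.08],-1,0],[[-0.207,-0.089,0.2],-1,0],[[-0.207,-0.089,0.3],-1,0]]'

```text
clock: 24.58
position: [471.2, -395.9, 310.8]
ee_rot: [0.767, -0.641, 0.001, 0.003]
contact_force: [0.4, -1.0, 0.2]
gripper_width: 42.8
```

```bash
python3 st.py; python3 ef.py; python3 jaw.py 20
```

```text
24.57 [-0.435  0.446 -0.148  0.008 -0.976  0.609] [ 471.2 -395.9  310.8] [ 0.767 -0.641  0.001  0.003] [ 0.4 -1.   0.2] 42.8
tool x yaw deg -79.8
24.57 eff [ -0.07 -39.36  16.21   3.73   0.29  -0.  ] [ 471.2 -395.9  310.8] F [ 0.4 -1.   0.2] q [-0.435  0.446 -0.148  0.008 -0.976  0.609] v 0.517
0 8557 hex angle mod60 29.33760478739849
20 8304 hex angle mod60 -1.8992652557705332
jaw shift px (2.87,-3.83 per 10mm) (1.375, -1.875) 0.85
jaw shift px (2.87,-3.83 per 10mm) (0.625, -1.375) 0.79
```

View pics/j20.png

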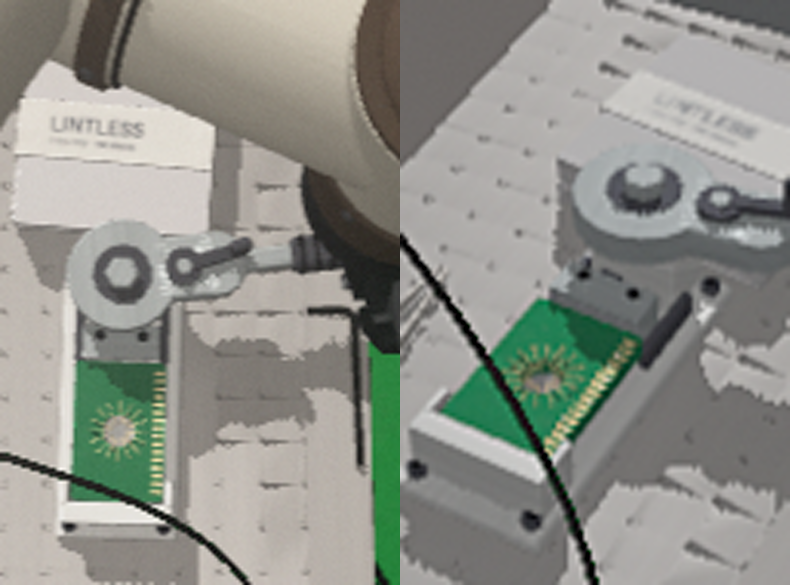

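```bash
python3 - <<'E'
from h import *
t=arm.get_image('top')
im=cv2.imread('pics/top20.png').astype(int); b,g,r=[im[...,i] for i in range(3)]
m=((g-r>20)&(g-b>5)&(g<200)).astype(np.uint8); m[:,:235]=0; m[:,292:]=0; m[:255]=0; m[330:]=0
L=[];Rr=[]
for v in range(270,305):
    xs=np.where(m[v])[0]
    if len(xs)>10: L.append((xs.min(),v)); Rr.append((xs.max()+1,v))
W=lambda a:np.array([pix2w(t,u-.5,v,28)[:2] for u,v in a])
l=W(L);rr=W(Rr)
for n,a in(('L',l),('R',rr)):
    k=np.polyfit(a[:,0],a[:,1],1); print(n,k,'y at 372',np.polyval(k,372),'y@390',np.polyval(k,390), 'yaw',np.degrees(np.arctan(k[0])))
for u in (252,258,264,270):
    vs=np.where(m[:,u])[0]; print(u,pix2w(t,u,vs.min()-.5,28).round(1),pix2w(t,u,vs.max()+.5,28).round(1))
s=arm.get_image('scene')
for n,p in(('t',t),('s',s)): print(n,[(np.round(d['centre'],1).tolist(),round(d['conf'],2)) for d in arm.look_for('card_centre',p)][:2],[(np.round(d['centre'],1).tolist(),round(d['conf'],2)) for d in arm.look_for('pack_top',p)][:2])
E
```

```text
L [-2.42234409e-02 -2.42275040e+02] y at 372 -251.28615971927482 y@390 -251.72218165628033 yaw -1.387629565052253
R [ 6.67052449e-03 -3.02652463e+02] y at 372 -300.1710275401815 y@390 -300.0509580992888 yaw 0.3821872321264529
252 [ 413.2 -257.8   28. ] [ 334.1 -258.    28. ]
258 [ 413.2 -268.3   28. ] [ 334.1 -268.4   28. ]
264 [ 411.4 -278.8   28. ] [ 339.2 -278.7   28. ]
270 [ 411.4 -289.2   28. ] [ 334. -289.   28.]
t [([370.2, -280.1, 25.1], 0.58)] [([527.4, -270.2, 31.9], 0.74)]
s [([377.9, -276.4, 30.2], 0.83)] [([552.9, -283.6, 29.2], 0.58)]
```

play_rows --moves '[[[-0.07,0.1,0.05],0.33,-0.2],[[-0.14,0.2,0.07],0.67,-0.5],[[-0.21,0.3,0.07],1,-0.6],[[-0.277,0.39,0.05],1,-0.6],[[-0.277,0.39,0.05],1,-0.6]]'

```text
clock: 25.6
position: [385.5, -277.6, 322.7]
ee_rot: [0.907, -0.421, -0.0, 0.003]
contact_force: [-0.8, -0.2, -0.1]
gripper_width: 68.1
```

play_rows --moves '[[[0,0,0],0.33,-0.6],[[0,0,-0.03],0.67,-0.6],[[0,0,-0.06],1,-0.6],[[0,0,-0.06],1,-0.6]]'

```text
clock: 26.1
position: [385.9, -278.0, 303.8]
ee_rot: [0.985, -0.173, -0.001, 0.003]
contact_force: [1.0, 0.3, -0.8]
gripper_width: 68.4
```

```bash
python3 st.py; python3 ef.py
```

```text
26.1 [-0.28   0.239 -0.495  0.008 -0.838  1.498] [ 385.9 -278.   303.8] [ 0.985 -0.173 -0.001  0.003] [ 1.   0.3 -0.8] 68.4
tool x yaw deg -19.9
26.1 eff [ 2.000e-02 -2.771e+01  1.491e+01  3.300e+00  3.000e-02  2.900e-01] [ 385.9 -278.   303.8] F [ 1.   0.3 -0.8] q [-0.28   0.239 -0.495  0.008 -0.838  1.498] v 0.046
```

play_rows --moves '[[[0.007,-0.003,-0.07],0.33,-0.6],[[0.007,-0.003,-0.14],0.613,-0.6],[[0.007,-0.003,-0.2],0.613,-0.6],[[0.007,-0.003,-0.2],0.613,-0.6]]'

```text
clock: 26.6
position: [388.0, -279.1, 242.9]
ee_rot: [1.0, -0.014, -0.002, 0.003]
contact_force: [-0.1, -0.4, 0.4]
gripper_width: 68.6
```

```bash
python3 st.py; python3 ef.py; python3 - <<'E'
from h import *
s=snap('scene','scene21'); w=snap('wrist','wrist21')
a=cv2.imread('pics/scene21.png')[100:320,160:330]; b=cv2.imread('pics/wrist21.png')
cv2.imwrite('pics/z21.png',np.hstack([cv2.resize(a,(390,505),interpolation=cv2.INTER_CUBIC),cv2.resize(b[:,100:460],(400,505))]))
E
```

```text
26.6 [-0.281  0.333 -0.559  0.01  -0.681  1.816] [ 388.  -279.1  242.9] [ 1.    -0.014 -0.002  0.003] [-0.1 -0.4  0.4] 68.6
tool x yaw deg -1.7
26.6 eff [ 1.000e-02 -2.973e+01  1.243e+01  2.740e+00  7.000e-02 -1.000e-02] [ 388.  -279.1  242.9] F [-0.1 -0.4  0.4] q [-0.281  0.333 -0.559  0.01  -0.681  1.816] v 0.03
```

View pics/z21.png

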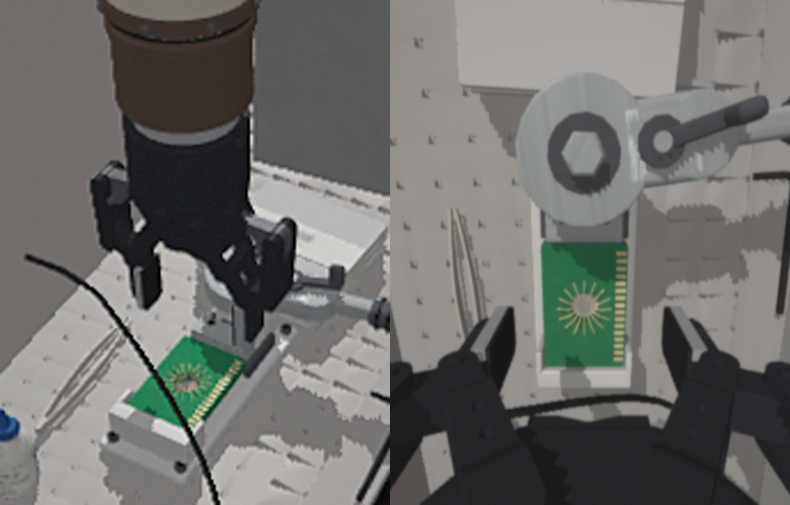

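play_rows --moves '[[[0,0,-0.05],0,-0.6],[[0,0,-0.1],0,-0.6],[[0,0,-0.14],0,-0.6],[[0,0,-0.163],0,-0.6],[[0,0,-0.163],0,-0.6]]'

```text
clock: 27.32
position: [388.6, -279.3, 195.3]
ee_rot: [1.0, -0.014, -0.0, 0.003]
contact_force: [-0.1, -1.0, 0.4]
gripper_width: 68.3
```

```bash
python3 st.py; python3 ef.py; python3 - <<'E'
from h import *
s=snap('scene','scene22'); w=snap('wrist','wrist22')
a=cv2.imread('pics/scene22.png')[160:320,180:320]; b=cv2.imread('pics/wrist22.png')
cv2.imwrite('pics/z22.png',np.hstack([cv2.resize(a,(442,505),interpolation=cv2.INTER_CUBIC),cv2.resize(b[:,100:420],(355,505))]))
E
```

```text
27.32 [-0.281  0.415 -0.604  0.012 -0.551  1.814] [ 388.6 -279.3  195.3] [ 1.    -0.014 -0.     0.003] [-0.1 -1.   0.4] 68.3
tool x yaw deg -1.6
27.32 eff [ 0.000e+00 -3.217e+01  1.058e+01  2.340e+00  3.000e-02 -0.000e+00] [ 388.6 -279.3  195.3] F [-0.1 -1.   0.4] q [-0.281  0.415 -0.604  0.012 -0.551  1.814] v 0.012
```

View pics/z22.png

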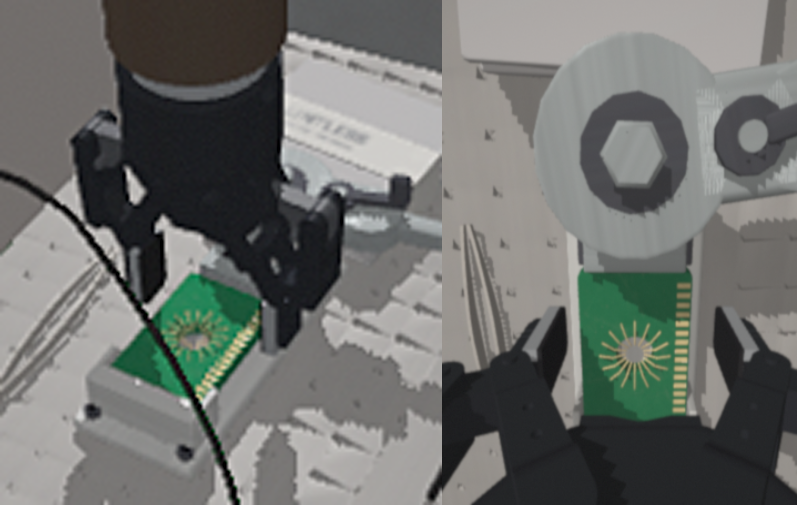

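```bash
python3 - <<'E'
from h import *
s=arm.get_image('scene')
for z in (18,22,26,30,34,38):
    print(z,[np.round((np.array(w2pix(s,X))-[180,160])*3.157).tolist() for X in [(377.6,-313.5,z),(399.6,-313.5,z),(377.6,-322,z),(377.6,-245,z)]])
a=cv2.imread('pics/scene22.png')[220:285,215:290]; cv2.imwrite('pics/z22b.png',cv2.resize(a,(692,600),interpolation=cv2.INTER_CUBIC))
E
```

```text
18 [[258.0, 366.0], [279.0, 337.0], [273.0, 372.0], [141.0, 320.0]]
22 [[258.0, 360.0], [279.0, 332.0], [273.0, 366.0], [140.0, 315.0]]
26 [[258.0, 355.0], [279.0, 326.0], [273.0, 361.0], [140.0, 310.0]]
30 [[258.0, 349.0], [279.0, 321.0], [273.0, 355.0], [139.0, 304.0]]
34 [[258.0, 344.0], [278.0, 315.0], [273.0, 350.0], [139.0, 299.0]]
38 [[258.0, 338.0], [278.0, 310.0], [273.0, 344.0], [138.0, 293.0]]
```

View pics/z22b.png

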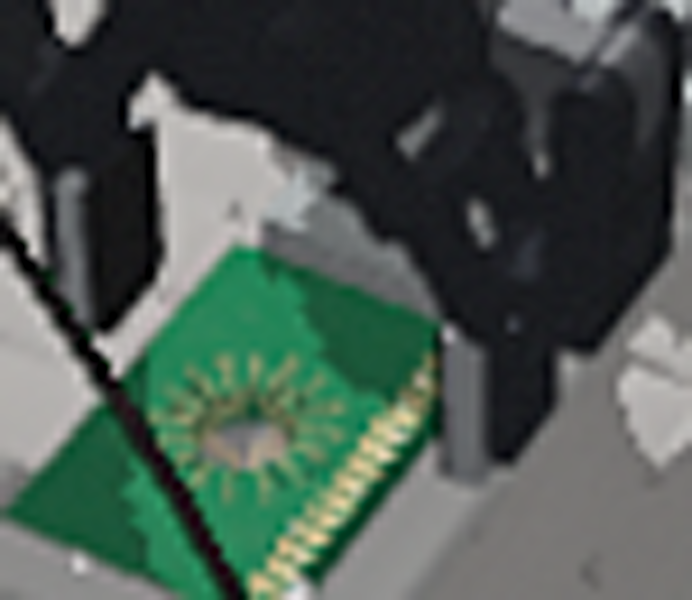

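play_rows --moves '[[[0,0,-0.013],0,-0.6],[[0,0,-0.013],0,0],[[0,0,-0.013],0,1],[[0,0,-0.013],0,1],[[0,0,-0.013],0,1],[[0,0,-0.013],0,1]]'

```text
clock: 28.22
position: [388.8, -279.0, 192.4]
ee_rot: [1.0, -0.014, 0.001, 0.003]
contact_force: [-0.6, 4.4, 5.2]
gripper_width: 50.0
```

```bash
python3 st.py; python3 ef.py; python3 - <<'E'
from h import *
s=snap('scene','scene23'); w=snap('wrist','wrist23')
a=cv2.imread('pics/scene23.png')[160:320,180:320]; b=cv2.imread('pics/wrist23.png')
cv2.imwrite('pics/z23.png',np.hstack([cv2.resize(a,(442,505),interpolation=cv2.INTER_CUBIC),cv2.resize(b[:,100:420],(355,505))]))
E
```

```text
28.23 [-0.28   0.42  -0.606  0.011 -0.542  1.813] [ 388.8 -279.   192.4] [ 1.    -0.014  0.001  0.003] [-0.6  4.4  5.2] 50.0
tool x yaw deg -1.6
28.23 eff [ -1.37 -30.44  10.29   2.94   0.42   0.26] [ 388.8 -279.   192.4] F [-0.6  4.4  5.2] q [-0.28   0.42  -0.606  0.011 -0.542  1.813] v 0.002
```

View pics/z23.png

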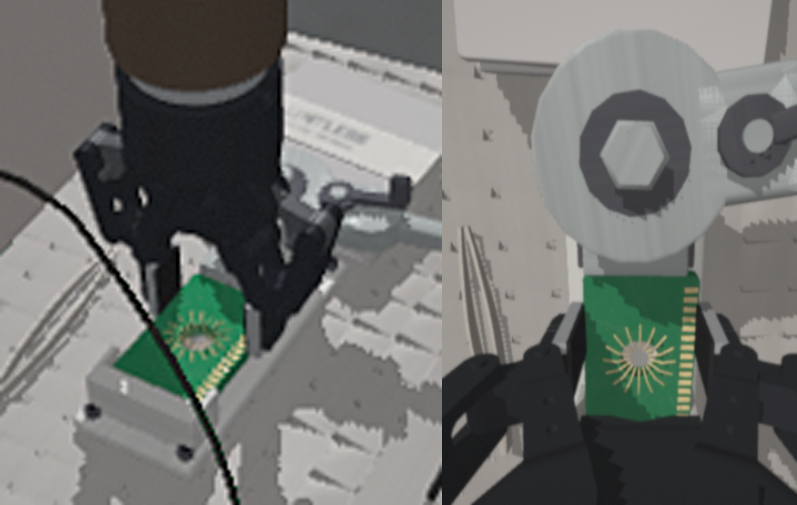

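play_rows --moves '[[[0,0,0.01],0,1],[[0,0,0.02],0,1],[[0,0,0.03],0,1]]'

```text
clock: 28.7
position: [388.7, -278.9, 201.5]
ee_rot: [1.0, -0.014, 0.001, 0.003]
contact_force: [0.7, 2.5, -1.3]
gripper_width: 49.9
```

```bash
python3 ef.py; python3 - <<'E'
from h import *
s=snap('scene','scene24'); w=snap('wrist','wrist24')
a=cv2.imread('pics/scene24.png')[160:320,180:320]; b=cv2.imread('pics/wrist24.png')
cv2.imwrite('pics/z24.png',np.hstack([cv2.resize(a,(442,505),interpolation=cv2.INTER_CUBIC),cv2.resize(b[:,100:420],(355,505))]))
E
```

```text
28.7 eff [ -0.81 -32.87  11.25   2.96  -0.04   0.07] [ 388.7 -278.9  201.5] F [ 0.7  2.5 -1.3] q [-0.28   0.403 -0.599  0.01  -0.566  1.813] v 0.065
```

View pics/z24.png

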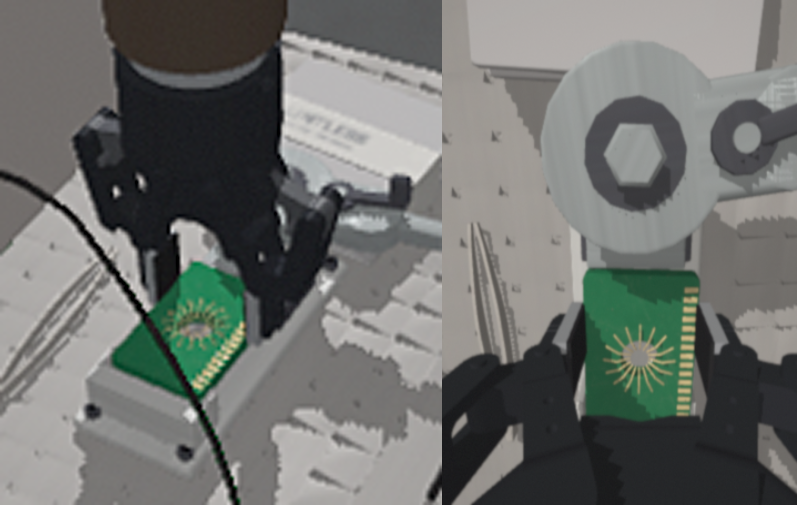

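play_rows --moves '[[[0,0,0.02],0,1],[[0,0,0.04],0,1],[[0.015,-0.02,0.042],0,1],[[0.035,-0.04,0.043],0,1],[[0.035,-0.04,0.06],0,1],[[0.035,-0.04,0.13],0,1],[[0.035,-0.04,0.22],0,1],[[0.035,-0.04,0.32],0,1],[[0.035,-0.04,0.4],0,1],[[0.035,-0.04,0.4],0,1]]'

```text
clock: 30.05
position: [399.5, -291.1, 323.5]
ee_rot: [1.0, -0.014, 0.003, 0.004]
contact_force: [0.5, -0.4, -1.0]
gripper_width: 49.8
```

```bash
python3 ef.py; python3 - <<'E'
from h import *
s=snap('scene','scene25'); w=snap('wrist','wrist25')
a=cv2.imread('pics/scene25.png')[80:320,180:360]; b=cv2.imread('pics/wrist25.png')
cv2.imwrite('pics/z25.png',np.hstack([cv2.resize(a,(379,505),interpolation=cv2.INTER_CUBIC),cv2.resize(b[:,100:420],(355,505))]))
E
```

```text
30.05 eff [-2.000e-02 -3.016e+01  1.665e+01  3.790e+00 -9.000e-02  0.000e+00] [ 399.5 -291.1  323.5] F [ 0.5 -0.4 -1. ] q [-0.299  0.242 -0.429  0.007 -0.892  1.836] v 0.048
```

View pics/z25.png

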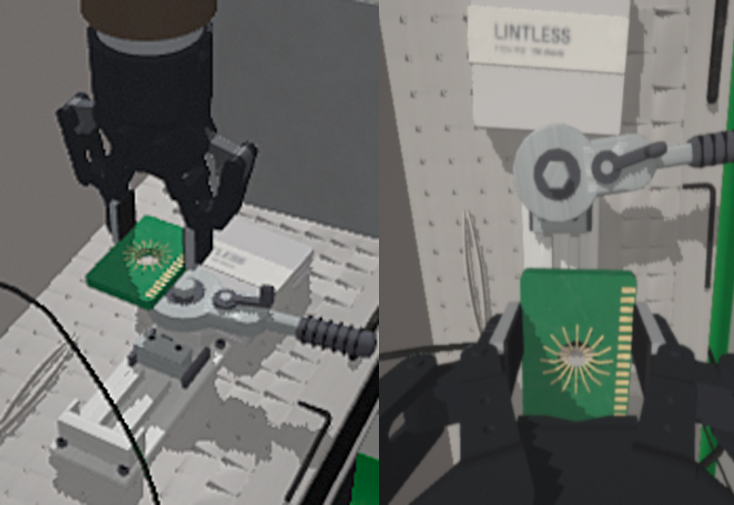

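play_rows --moves '[[[0.1,0.01,0],0,1],[[0.25,0.02,0],0,1],[[0.4,0.03,0],0,1],[[0.49,0.04,0],0,1],[[0.508,0.04,-0.05],0,1],[[0.508,0.04,-0.15],0,1],[[0.508,0.04,-0.25],0,1],[[0.508,0.04,-0.32],0,1],[[0.508,0.04,-0.345],0,1],[[0.508,0.04,-0.345],0,1]]'

```text
clock: 31.4
position: [550.5, -278.8, 216.6]
ee_rot: [1.0, -0.015, -0.001, 0.003]
contact_force: [-0.0, -0.8, -0.6]
gripper_width: 49.9
```

```bash
python3 ef.py; python3 - <<'E'
from h import *
s=snap('scene','scene26'); w=snap('wrist','wrist26'); t=snap('top','top26')
a=cv2.imread('pics/scene26.png')[80:300,200:380]; b=cv2.imread('pics/wrist26.png')
cv2.imwrite('pics/z26.png',np.hstack([cv2.resize(a,(413,505),interpolation=cv2.INTER_CUBIC),cv2.resize(b[:,100:420],(355,505))]))
E
```

```text
31.4 eff [-2.000e-02 -4.249e+01  1.405e+01  3.160e+00 -0.000e+00  0.000e+00] [ 550.5 -278.8  216.6] F [-0.  -0.8 -0.6] q [-0.206  0.557 -0.234  0.007 -0.78   1.742] v 0.029
```

View pics/z26.png

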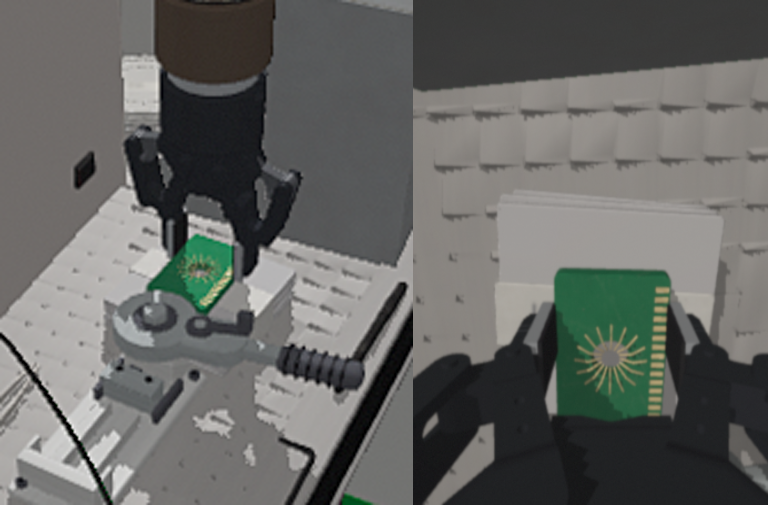

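View pics/top26.png

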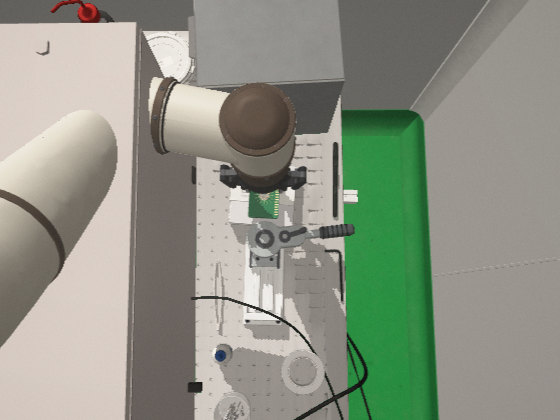

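```bash
python3 - <<'E'
from h import *
t=arm.get_image('top'); w=arm.get_image('wrist')
L=pix2w(w,178.4,170.5,32);Rr=pix2w(w,378.6,181.3,32); print(L,Rr,np.linalg.norm(L-Rr))
d=(Rr-L)/np.linalg.norm(Rr-L); n=np.array([d[1],-d[0],0]); n=n if n[0]<0 else -n
print('pack centre from wrist',(L+Rr)/2+56*n)
# card far corners wrist
for X,Y in [(556,270),(669,273)]: print('card far',pix2w(w,100+(X-413)/1.109,Y/1.2024,52).round(1))
for u,v in [(249,218),(278,219)]: print('card near (top)',pix2w(t,u,v,52).round(1))
a=cv2.imread('pics/top26.png')[150:250,210:320]; cv2.imwrite('pics/top26z.png',cv2.resize(a,(660,600),interpolation=cv2.INTER_CUBIC))
E
```

```text
[ 601.99636263 -227.65550262   32.        ] [ 592.95814551 -335.46008108   32.        ] 108.18279209168422
pack centre from wrist [ 541.67303348 -276.87922746   32.        ]
card far [ 577.2 -256.1   52. ]
card far [ 574.4 -306.3   52. ]
card near (top) [ 495.2 -253.4   52. ]
card near (top) [ 493.3 -303.4   52. ]
```

View pics/top26z.png

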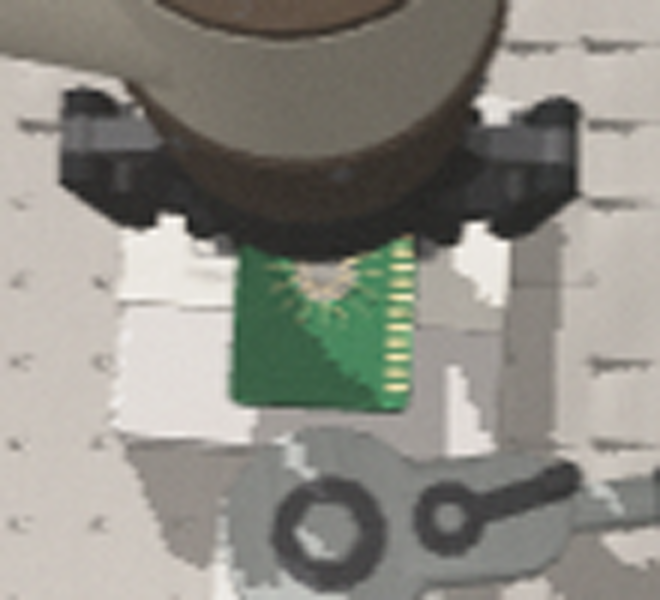

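play_rows --moves '[[[0.015,0.006,-0.01],0,1],[[0.018,0.006,-0.02],0,1],[[0.018,0.006,-0.03],0,1],[[0.018,0.006,-0.03],0,1]]'

```text
clock: 32.15
position: [556.6, -276.9, 209.1]
ee_rot: [1.0, -0.015, 0.001, 0.003]
contact_force: [-0.7, -0.7, -0.8]
gripper_width: 49.4
```

```bash
python3 ef.py
```

```text
32.15 eff [ 4.000e-02 -4.389e+01  1.436e+01  3.220e+00  1.000e-02 -0.000e+00] [ 556.6 -276.9  209.1] F [-0.7 -0.7 -0.8] q [-0.201  0.572 -0.229  0.008 -0.767  1.737] v 0.005
```

play_rows --moves '[[[0,0,-0.005],0,1],[[0,0,-0.007],0,1],[[0,0,-0.007],0,1]]'

```text
clock: 32.52
position: [556.6, -277.0, 206.9]
ee_rot: [1.0, -0.015, 0.001, 0.003]
contact_force: [0.4, -0.0, -0.3]
gripper_width: 50.0
```

```bash
python3 ef.py; python3 - <<'E'
from h import *
s=snap('scene','scene27')
a=cv2.imread('pics/scene27.png')[130:260,220:350]; cv2.imwrite('pics/z27.png',cv2.resize(a,(600,600),interpolation=cv2.INTER_CUBIC))
E
```

```text
32.52 eff [-0.000e+00 -4.393e+01  1.425e+01  3.200e+00 -1.000e-02  0.000e+00] [ 556.6 -277.   206.9] F [ 0.4 -0.  -0.3] q [-0.201  0.575 -0.231  0.008 -0.763  1.737] v 0.003
```

View pics/z27.png

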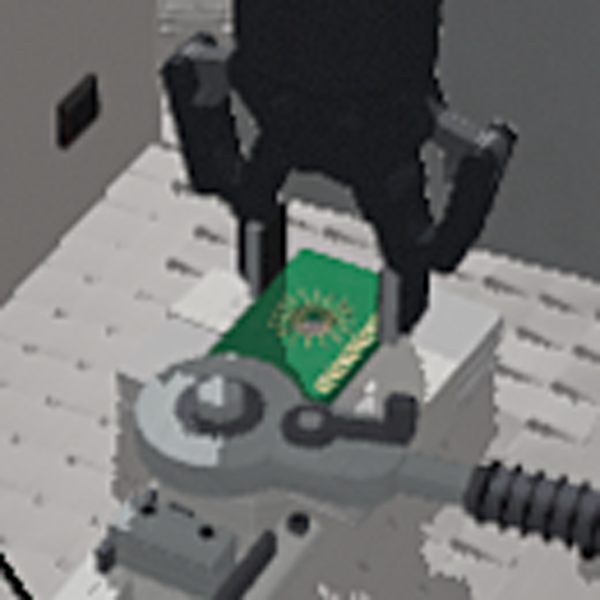

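play_rows --moves '[[[0,0,-0.005],0,1],[[0,0,-0.005],0,1]]'

```text
clock: 32.83
position: [556.5, -276.9, 205.4]
ee_rot: [1.0, -0.015, 0.001, 0.003]
contact_force: [1.0, 0.4, -1.3]
gripper_width: 49.9
```

```bash
python3 ef.py
```

```text
32.83 eff [  0.   -44.05  14.25   3.2    0.     0.  ] [ 556.5 -276.9  205.4] F [ 1.   0.4 -1.3] q [-0.201  0.577 -0.232  0.008 -0.76   1.737] v 0.002
```

play_rows --moves '[[[0,0,-0.004],0,1],[[0,0,-0.004],0,1]]'

```text
clock: 33.08
position: [556.6, -277.0, 204.2]
ee_rot: [1.0, -0.015, 0.001, 0.003]
contact_force: [0.3, 0.5, -0.9]
gripper_width: 49.6
```

```bash
python3 ef.py
```

```text
33.08 eff [-1.000e-02 -4.389e+01  1.408e+01  3.150e+00 -1.000e-02 -0.000e+00] [ 556.6 -277.   204.2] F [ 0.3  0.5 -0.9] q [-0.201  0.579 -0.233  0.008 -0.757  1.737] v 0.002
```

play_rows --moves '[[[0,0,-0.004],0,1],[[0,0,-0.004],0,1]]'

```text
clock: 33.33
position: [556.6, -276.9, 204.0]
ee_rot: [1.0, -0.015, 0.001, 0.003]
contact_force: [-1.2, 1.6, 5.1]
gripper_width: 49.8
```

```bash
python3 ef.py
```

```text
33.33 eff [-1.800e-01 -4.089e+01  1.370e+01  2.990e+00  5.600e-01  2.000e-02] [ 556.6 -276.9  204. ] F [-1.2  1.6  5.1] q [-0.201  0.579 -0.233  0.008 -0.756  1.736] v 0.002
```

play_rows --moves '[[[0,0,-0.004],0,1],[[0,0,-0.004],0,1]]'

```text
clock: 33.58
position: [556.6, -276.9, 204.0]
ee_rot: [1.0, -0.014, 0.001, 0.003]
contact_force: [-1.3, 2.6, 5.1]
gripper_width: 49.6
```

```bash
python3 ef.py
```

```text
33.58 eff [-2.100e-01 -4.057e+01  1.365e+01  3.000e+00  6.500e-01  3.000e-02] [ 556.6 -276.9  204. ] F [-1.3  2.6  5.1] q [-0.2    0.579 -0.233  0.008 -0.756  1.736] v 0.002
```

play_rows --moves '[[[0,0,0.002],0,0.1],[[0,0,0.002],0,-0.1],[[0,0,0.002],0,-0.3],[[0,0,0.002],0,-0.5],[[0,0,0.002],0,-0.5]]'

```text
clock: 34.2
position: [556.6, -276.9, 204.6]
ee_rot: [1.0, -0.014, 0.001, 0.003]
contact_force: [0.3, 0.4, -0.1]
gripper_width: 64.3
```

```bash
python3 ef.py; python3 st.py|tail -1; python3 - <<'E'
from h import *
s=snap('scene','scene28'); w=snap('wrist','wrist28'); print(arm.read_state()['gripper_width'])
a=cv2.imread('pics/scene28.png')[130:260,220:350]; b=cv2.imread('pics/wrist28.png')[:,100:460]; cv2.imwrite('pics/z28.png',np.hstack([cv2.resize(a,(400,467),interpolation=cv2.INTER_CUBIC),cv2.resize(b,(400,467))]))
E
```

```text
34.2 eff [-0.000e+00 -4.362e+01  1.400e+01  3.110e+00  1.000e-02  0.000e+00] [ 556.6 -276.9  204.6] F [ 0.3  0.4 -0.1] q [-0.2    0.578 -0.233  0.008 -0.757  1.736] v 0.002
tool x yaw deg -1.7
64.1751598392423
```

View pics/z28.png

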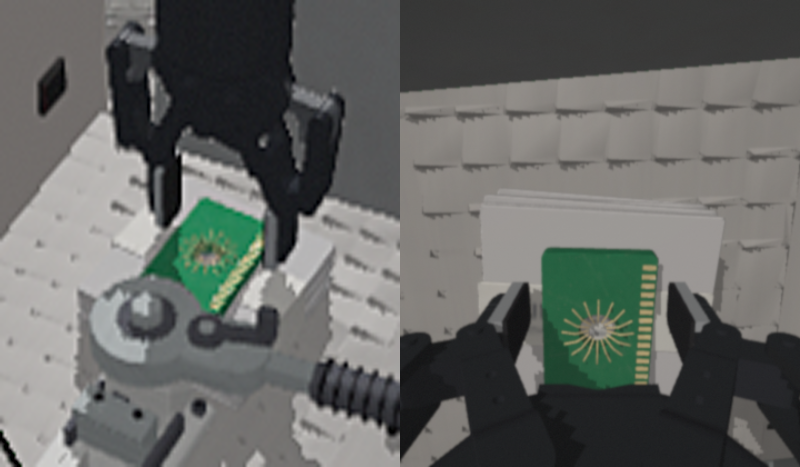

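Card released on the pack. Lift straight up.

play_rows --moves '[[[0,0,0.02],0,-0.5],[[0,0,0.05],0,-0.5],[[0,0,0.12],0,-0.5],[[0,0,0.25],0,-0.5],[[0,0,0.42],0,-0.5],[[-0.2,0,0.55],0,-0.5],[[-0.3,0.1,0.75],0,-0.5],[[-0.35,0.2,0.9],0,-0.5],[[-0.35,0.3,0.95],0,-0.5],[[-0.35,0.3,0.95],0,-0.5]]'

```text
clock: 35.55
position: [450.6, -185.6, 493.5]
ee_rot: [1.0, -0.013, 0.005, 0.003]
contact_force: [-0.4, -0.5, -0.2]
gripper_width: 64.3
```

```bash
python3 ef.py; python3 jaw.py 29; python3 - <<'E'
from h import *
a=cv2.imread('pics/scene29.png')[150:300,190:390]; b=cv2.imread('pics/top29.png')[140:290,190:360]
cv2.imwrite('pics/z29.png',np.hstack([cv2.resize(a,(420,315),interpolation=cv2.INTER_CUBIC),cv2.resize(b,(357,315),interpolation=cv2.INTER_CUBIC)]))
E
```

```text
35.55 eff [  0.48 -25.75  20.05   4.44  -0.08  -0.1 ] [ 450.6 -185.6  493.5] F [-0.4 -0.5 -0.2] q [-0.055  0.089 -0.166  0.007 -1.306  1.598] v 0.062
0 8557 hex angle mod60 29.33760478739849
29 9279 hex angle mod60 -2.1805933376740256
jaw shift px (2.87,-3.83 per 10mm) (1.375, -1.75) 0.85
jaw shift px (2.87,-3.83 per 10mm) (0.625, -1.375) 0.79
```

View pics/z29.png

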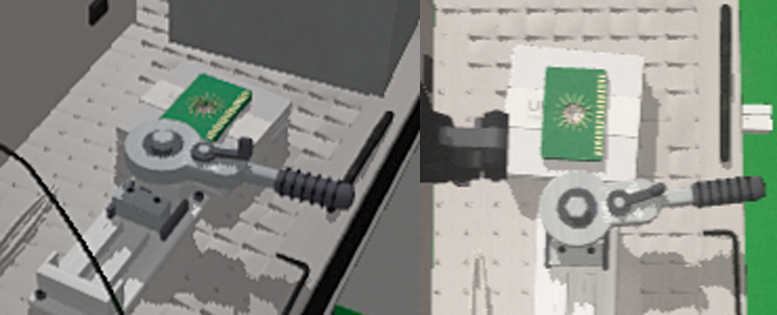

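```bash
python3 - <<'E'
from h import *
t=arm.get_image('top')
g0=cv2.cvtColor(cv2.imread('pics/top0.png'),6);g=cv2.cvtColor(cv2.imread('pics/top29.png'),6)
im=cv2.imread('pics/top29.png').astype(int); b,gg,r=[im[...,i] for i in range(3)]
m=((gg-r>20)&(gg-b>5)).astype(np.uint8); m[:,:235]=0; m[:,285:]=0; m[:160]=0; m[225:]=0
c,_=cv2.findContours(m,0,1); c=max(c,key=cv2.contourArea); 
box=cv2.boxPoints(cv2.minAreaRect(c)); W=[pix2w(t,u,v,40)[:2].round(1).tolist() for u,v in box]; print(W,'card centre',np.mean(W,0))
a=im[240:285,240:292]; b0=cv2.imread('pics/top0.png')[240:285,240:292]
cv2.imwrite('pics/jaw29.png',np.hstack([cv2.resize(x.astype(np.uint8),(390,338),interpolation=cv2.INTER_CUBIC) for x in (b0,a)]))
print('pack',[pix2w(t,190+u/2.1-0,140+v/2.1,32)[:2].round(1).tolist() for u,v in [(515-420,45),(645-420,58),(636-420,178),(505-420,165)]])
E
```

```text
[[502.9, -248.8], [581.2, -252.3], [578.4, -305.2], [500.1, -301.0]] card centre [ 540.65  -276.825]
pack [[601.1, -227.4], [589.4, -338.3], [486.0, -329.7], [497.4, -219.8]]
```

View pics/jaw29.png

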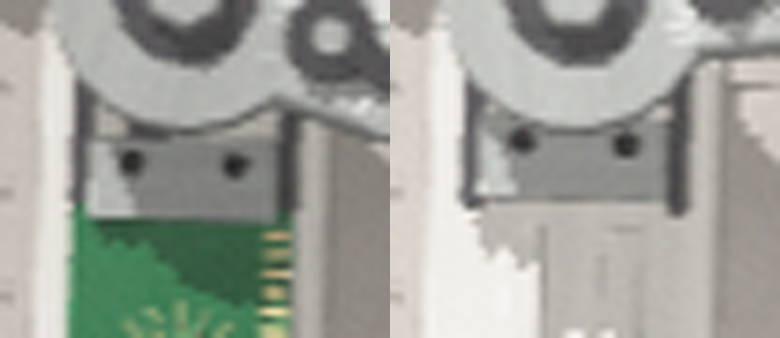

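```bash
python3 - <<'E'
from h import *
t=arm.get_image('top')
def holes(fn,boxes):
    g=cv2.cvtColor(cv2.imread(fn),6).astype(float); o=[]
    for x0,y0,x1,y1 in boxes:
        p=g[y0:y1,x0:x1]; w=np.clip(100-p,0,None); ys,xs=np.mgrid[y0:y1,x0:x1]; o.append(((w*xs).sum()/w.sum(),(w*ys).sum()/w.sum()))
    return o
a=holes('pics/top0.png',[(254,258,261,266),(267,258,275,266)]); b=holes('pics/top29.png',[(254,255,261,263),(267,255,275,263)])
for z in (30,36,40): print(z,[(pix2w(t,*q,z)-pix2w(t,*p,z)).round(2)[:2] for p,q in zip(a,b)])
print(a,b,arm.read_state()['clock'])
E
```

```text
30 [array([4.53, 0.16]), array([ 4.73, -0.15])]
36 [array([4.5 , 0.16]), array([ 4.7 , -0.15])]
40 [array([4.48, 0.16]), array([ 4.68, -0.15])]
[(np.float64(257.17630057803467), np.float64(260.83815028901734)), (np.float64(270.8419452887538), np.float64(261.5775075987842))] [(np.float64(257.08730158730157), np.float64(258.2420634920635)), (np.float64(270.9190938511327), np.float64(258.86407766990294))] 35.75
```

play_rows --moves '[[[0,-0.1,0.15],0,-0.5],[[0,-0.1,0.3],0,-0.5],[[0,-0.1,0.45],0,-0.5],[[0,-0.1,0.5],0,-0.5],[[0,-0.1,0.5],0,-0.5],[[0,-0.1,0.5],0,-0.5]]'

```text
clock: 36.5
position: [452.1, -217.6, 636.6]
ee_rot: [1.0, -0.015, -0.002, 0.002]
contact_force: [-0.6, 0.1, 0.2]
gripper_width: 64.1
```

```bash
python3 ef.py; python3 - <<'E'
from h import *
s=snap('scene','scene30'); t=snap('top','top30')
a=cv2.imread('pics/scene30.png')[150:300,190:390]; b=cv2.imread('pics/top30.png')[140:290,190:360]
cv2.imwrite('pics/z30.png',np.hstack([cv2.resize(a,(420,315),interpolation=cv2.INTER_CUBIC),cv2.resize(b,(357,315),interpolation=cv2.INTER_CUBIC)]))
E
```

```text
36.5 eff [-6.000e-02 -2.614e+01  2.062e+01  4.580e+00 -1.000e-02  0.000e+00] [ 452.1 -217.6  636.6] F [-0.6  0.1  0.2] q [-0.123  0.099  0.187  0.005 -1.663  1.664] v 0.007
```

View pics/z30.png

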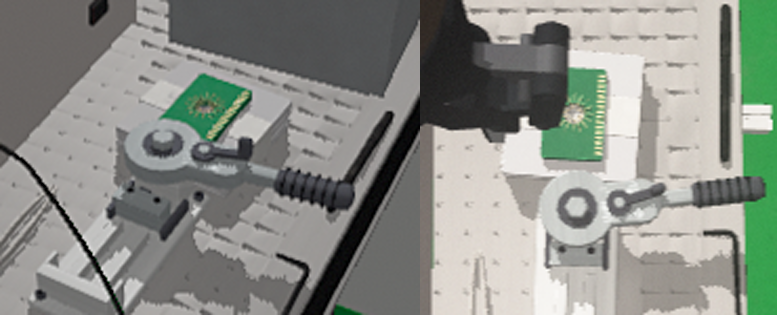

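The card lies flat on the pack with its needles up. The lever is on the loosening side, the handle is clear of the pack, and nothing else has been shifted. I'm handing in now.

```bash
python3 -c "
from bench import arm
print(arm.job_done()); print(arm.read_state()['clock'])"
```

```text
the job is handed in; nothing more can be done
None
the job is handed in; nothing more can be done
```

The card is out of the jig and lies needles up on the wiper pack. I handed the job in at about 36.5 s; no verdict came back.

**What I did:** I flipped the reversing lever by straddling its tab with the fingers. I then swung the handle counter-clockwise in strokes and swung it back clear of the pack. I gripped the card across its 52 mm, lifted it out, set it down with about 5 N of contact, released it and withdrew upwards.

**Last checks:**

| Check | Result |
|---|---|
| Card centre | about (541, -277) mm, roughly 1–2 mm from the measured pack centre |
| Card attitude | looks flat, needles up |
| Lever | still on the loosening side |
| Pen and hex key | show no visible shift; tweezers only partly in the last views |
| Arm | clear of everything at hand-in, contact force about zero |

**What disagreed or fell short:**
- **Jaw travel:** Three estimates gave 4.6 mm (screw positions, top camera), about 4.8 mm (scene camera) and about 5.0 mm (spindle hex angle). All are above the 4 mm needed, but the margin is thin.
- **Ratchet:** It stopped turning the spindle after the second stroke, and two further strokes added nothing. I did not find out why.
- **Cabinet:** By my geometry, and as the pictures show, the arm's wrist tube passed through the tall cabinet beside the jig. Neither the force nor the joint torques showed any contact. I stepped down slowly to test for this, because the straight-down poses I could command left no other way to reach the card. On a real cell this would be a collision.

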